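# Load the thread rack in stitching order

### The job

Load the sloping thread rack for the next seat cover, strictly in number order: first put the tallest of the three slim spools into pocket one (one brass tack behind it), then the middle-height one into pocket two (two tacks), then the shortest into pocket three (three tacks). Each spool goes neck outward with its foot down on the pocket's floor and is let go before the next. Leave the other things on the bench where they are.

Things in the scene. Friction and masses are not known exactly. Their poses are not given: they have to be found in the camera images.
- spool_tall: the tallest of three slim white thread spools, 185 mm tall in all, 110 to 340 g, loose, upright at the start. Black foot 56 mm across, 6 mm thick; rigid white winding 54 mm across from the foot to 16 mm below the top; black neck 24 mm across on top. Origin: centre of its underside; z along its axis to the neck.
- spool_mid: the middle-height of three slim white thread spools, 160 mm tall in all, 110 to 340 g, loose, upright at the start. Black foot 56 mm across, 6 mm thick; rigid white winding 54 mm across from the foot to 16 mm below the top; black neck 24 mm across on top. Origin: centre of its underside; z along its axis to the neck.
- spool_short: the shortest of three slim white thread spools, 135 mm tall in all, 110 to 340 g, loose, upright at the start. Black foot 56 mm across, 6 mm thick; rigid white winding 54 mm across from the foot to 16 mm below the top; black neck 24 mm across on top. Origin: centre of its underside; z along its axis to the neck.
- pocket_1: rack pocket 1, with one 18 mm brass tack on the ledge behind it (far side from robot). Fixed plywood box, inside 66 x 66 mm, 65 mm deep, walls 5 mm; three in a row, 130 mm apart, any order. Origin: centre of inside floor, 53 mm above the bench; z: out of the mouth, leaning 27 deg from vertical towards the robot; y: level, along the row; x: away from robot and up.
- pocket_2: rack pocket 2, with two 18 mm brass tacks on the ledge behind it (far side from robot). Fixed plywood box, inside 66 x 66 mm, 65 mm deep, walls 5 mm; three in a row, 130 mm apart, any order. Origin: centre of inside floor, 53 mm above the bench; z: out of the mouth, leaning 27 deg from vertical towards the robot; y: level, along the row; x: away from robot and up.
- pocket_3: rack pocket 3, with three 18 mm brass tacks on the ledge behind it (far side from robot). Fixed plywood box, inside 66 x 66 mm, 65 mm deep, walls 5 mm; three in a row, 130 mm apart, any order. Origin: centre of inside floor, 53 mm above the bench; z: out of the mouth, leaning 27 deg from vertical towards the robot; y: level, along the row; x: away from robot and up.
- disc_a: bystander: cork-brown sanding disc 72 mm across and 9 mm thick lying flat, with a thin steel shank standing up from its centre to 45 mm; near the spools. Origin: centre of its underside.
- disc_b: bystander: a like sanding disc 90 mm across, to the right of the rack. Origin: centre of its underside.
- scissors: bystander: scissors with black loops lying flat near the spools, 205 mm long, 82 mm wide and 11 mm high, along x of its own frame, points to +x. Origin: on the bench under the pivot.
Not all that is in view belongs to the job. What is shaped like the spool_short but purple is not meant. Leave any red look-alike of the spool_mid alone.

How it is judged:
On the way, in this order (a step that is already met when the one before it is completed fails the run):
1. the tallest spool stands in pocket one, foot on the floor, let go (distance between spool_tall and pocket_1 below 0.014 m and z of spool_tall in the frame of pocket_1 below 0.01 m and angle between the z axis of spool_tall and the z axis of pocket_1, either way round below 0.2 rad and angle between spool_tall's own z axis and vertical below 1.2 rad and contact force between the fingers and spool_tall below 0.3 N and linear speed of spool_tall below 0.03 m/s), for 0.2 s.
2. the middle spool stands in pocket two, foot on the floor, let go (distance between spool_mid and pocket_2 below 0.014 m and z of spool_mid in the frame of pocket_2 below 0.01 m and angle between the z axis of spool_mid and the z axis of pocket_2, either way round below 0.2 rad and angle between spool_mid's own z axis and vertical below 1.2 rad and contact force between the fingers and spool_mid below 0.3 N and linear speed of spool_mid below 0.03 m/s), for 0.2 s.
3. the shortest spool stands in pocket three, foot on the floor, let go (distance between spool_short and pocket_3 below 0.014 m and z of spool_short in the frame of pocket_3 below 0.01 m and angle between the z axis of spool_short and the z axis of pocket_3, either way round below 0.2 rad and angle between spool_short's own z axis and vertical below 1.2 rad and contact force between the fingers and spool_short below 0.3 N and linear speed of spool_short below 0.03 m/s), for 0.2 s.
At the end, for the whole second after the job is handed in: The tallest spool is in pocket one, the middle one in pocket two and the shortest in pocket three, each neck outward, the centre of its foot within 14 mm of the centre of the pocket's floor and at most 10 mm above that floor, its axis within 0.2 rad of the pocket's, at rest and released (all of step 1 and all of step 2 and all of step 3); the robot touches nothing.
It fails at once if the smaller sanding disc is moved more than 40 mm (distance of disc_a from where it was at the start of the episode above 0.04 m).
It fails at once if the larger sanding disc is moved more than 40 mm (distance of disc_b from where it was at the start of the episode above 0.04 m).
It fails at once if the pair of scissors is moved more than 40 mm (distance of scissors from where it was at the start of the episode above 0.04 m).
It also fails if it takes over 72 s, if anything falls off the work surface, if the arm or the gripper's body presses on something with over 40 N, if the wrist force passes 120 N, or if a joint passes its speed limit or range.

### The arm

A 6-joint arm with a two-finger parallel gripper is mounted at the origin on the work surface. World frame = base frame: x ahead of the robot, y to its left, z up, the work surface at z = 0. Lengths are in m, angles in rad, forces in N, time in s.
With the tool pointing down it reaches from about 0.35 to 0.85 m from the base axis. Payload 8.1 kg.
Tool frame: the origin (TCP) lies between the finger pads; the fingertips stand 25 mm ahead of it and the grasp point (between the pads) lies 6 mm ahead of it (robot.tip_extent is the distance from the TCP to the fingertips, in m); z points along the fingers, y is the direction in which the jaws open and shut (so a half turn about z gives the same grasp; the last joint's range is limited). The gripper opens to 93 mm and grips with 3 to 60 N. Pads are 15 mm wide; open, the fingers measure 128 mm over their backs; the gripper's body (75 mm by 188 mm) begins 65 mm behind the grasp point.
Start: joints at [-1.406, 0.13, 1.488, -0, 1.523, -0.085], TCP at [0.148, -0.581, 0.244] pointing down, gripper open.
Joint ranges: [-2.96, 2.96], [-0.89, 2.26], [0.02, 2.5], [-1.34, 4.48], [0, 2.73], [-2.66, 2.66]. Speed limits (rad/s): [2.39, 2.39, 2.79, 3.14, 3.14, 3.14].

### API

Orientations are given as a rotation vector (axis times angle).
In Python, from plant import robot gives the robot as it stands.
- The arm moves only by the tool drive_tool, never from a script. Its argument "increments" is a list of rows, each a list of 7 numbers: the closure, from 0 (fully open) to 1 (shut), then the shift along the world's x, y, z in units of 25 mm (1.0 is 25 mm), then the turn, a rotation vector about the world's x, y, z in rad. In form: [[gripper, dx, dy, dz, rx, ry, rz], ...]. A call has 1 to 20 rows; each row is the pose to reach, as a shift and turn from the pose commanded when the call began; what a row does not reach only later rows make up. A row lasts 1/12 s, in which the tool goes at most 41.7 mm and 7.16 degrees, less where a joint would pass 70% of its speed; a pose out of reach is approached as far as the arm can. A call with a gripper value outside its range is refused whole. The fingers move at their own pace and stop on an object; "squeeze" is the grip in N (left out, the last holds). Time passes only in rows, so rows that repeat a pose let the fingers close. It gives the time, the measured TCP pose, the force and the opening at its end, in the units of the state.
- robot.read_state(): the state, without advancing time (a new reading comes with each control period).
- robot.read_camera(name): name is "side" or "top" or "wrist"; returns a dict with "image" (480x640x3 uint8, red, green, blue), "fx", "fy", "cx", "cy" (pixels), "T" (4x4, takes a point from camera to world coordinates); the wrist camera has in their place "mount" (4x4, takes a point from camera to tool coordinates, whose origin is the TCP and whose axes are the flange's). Camera axes: x right, y down, z forward; pixel columns grow to the right and rows downward; lengths in m; the calibration is good to about 2 mm. A picture is of the moment at which its call begins: read the wrist's pose just before it. There is no depth.
- robot.close_job(): hands the job in, once; it reports no verdict.
The state is a dict: "t": time; "q": joint angles; "dq": joint speeds; "joint_torque": joint torques, N m; "tool_pos": TCP position; "orientation": TCP orientation; "force": force on the tool from outside, world axes, zero at the start; "wrist_torque": the same for the moment, N m; "opening": finger opening in m.
Only numpy, scipy, OpenCV 4.12 (cv2) and the standard library are available. Lean on these libraries where they do the work, as an engineer would, in place of code of your own. Each camera call takes 0.05 s, during which the arm holds its last target.

## Working session

There is one attempt and no reset: what is moved stays moved. The work goes in short steps, Python scripts to look and compute and a tool call to move; the robot and the scene stay as the last step left them, time stands still between calls to the robot, and variables do not carry over. Pictures are saved under pics/ and viewed, and the job is handed in when it is done.

Besides the shell and the picture viewer there is one more tool, called after "Call:" as name(argument=value, ...), one argument or row to a line, values as JSON. drive_tool: Moves the arm, as the interface text tells. Its arguments: {"type":"object","properties":{"increments":{"type":"array"},"squeeze":{"type":"number"}},"required":["increments"]}

```bash
ls; mkdir -p pics
python3 - <<'E'
from plant import robot
import cv2,numpy as np
s=robot.read_state(); print({k:np.round(v,3).tolist() for k,v in s.items()})
for n in ["side","top","wrist"]:
    c=robot.read_camera(n); cv2.imwrite(f"pics/{n}0.png",c["image"][:,:,::-1]); print(n,c["fx"],c["fy"],c["cx"],c["cy"],np.round(c.get("T",c.get("mount")),3).tolist())
E
```

```text
pics
{'t': 0.0, 'q': [-1.406, 0.131, 1.489, 0.0, 1.523, -0.085], 'dq': [-0.0, 0.001, -0.001, 0.001, 0.001, 0.001], 'joint_torque': [-0.002, -55.985, -49.176, 0.077, 0.036, -0.0], 'tool_pos': [0.148, -0.581, 0.243], 'orientation': [-3.115, -0.391, 0.0], 'force': [-0.006, 0.535, 0.475], 'wrist_torque': [0.013, 0.01, 0.035], 'opening': 0.093}
side 624.7865223436431 624.7865223436431 316.4309725067643 236.3710623749609 [[-0.915, -0.322, 0.244, 0.245], [-0.404, 0.703, -0.586, 0.665], [0.017, -0.635, -0.773, 0.963], [0.0, 0.0, 0.0, 1.0]]
top 601.8032152543506 601.8032152543506 312.29740947015006 236.71977531990558 [[-0.022, -0.983, 0.184, 0.293], [-1.0, 0.022, 0.0, -0.019], [-0.005, -0.184, -0.983, 1.28], [0.0, 0.0, 0.0, 1.0]]
wrist 356.56279895170076 356.56279895170076 315.2576757148529 235.64466473508938 [[0.001, -0.965, -0.263, 0.073], [1.0, 0.001, 0.0, -0.001], [0.0, -0.263, 0.965, -0.141], [0.0, 0.0, 0.0, 1.0]]
```

View pics/side0.png

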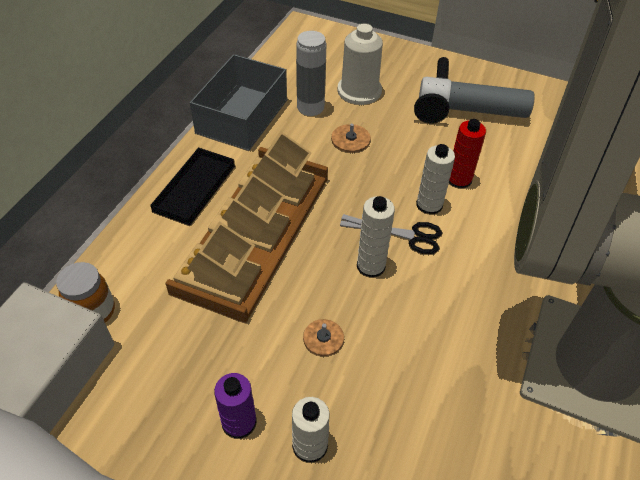

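View pics/top0.png

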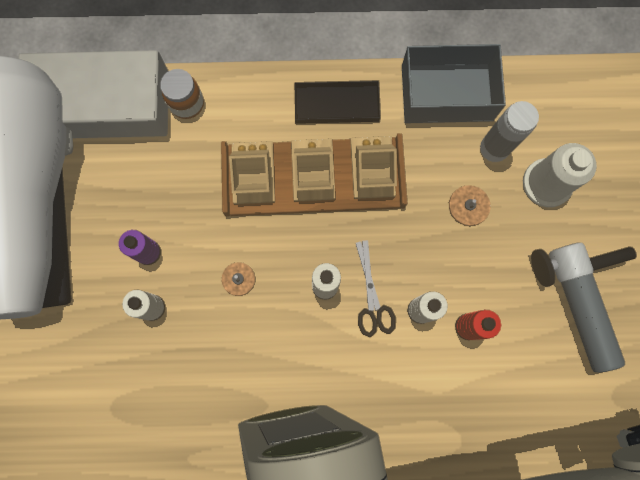

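View pics/wrist0.png

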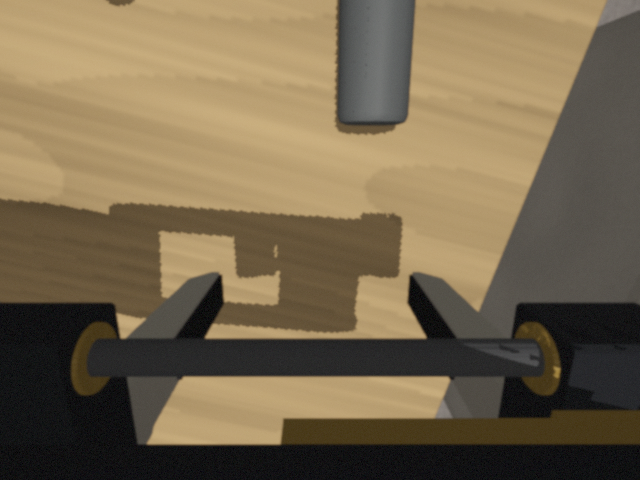

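Side view candidates: white spools at (375,237), (435,180) and (310,430); red look-alike of mid (467,155); purple look-alike of short (236,405); other white or grey things: bottle (362,65) and canister (311,75). In the top view the whites are at (326,280), (428,308) and (142,305). I'll check these and the tacks in close crops.

Run:
```python
import cv2,numpy as np
t=cv2.imread("pics/top0.png"); s=cv2.imread("pics/side0.png")
a=cv2.resize(t[125:225,210:420],(798,380),interpolation=cv2.INTER_CUBIC)
b=cv2.resize(t[225:350,110:510],(800,250),interpolation=cv2.INTER_CUBIC)
cv2.imwrite("pics/crop1.png",np.vstack([a[:,:798],b[:,:798][:220]]))
a=cv2.resize(s[125:325,160:340],(540,600),interpolation=cv2.INTER_CUBIC)
cv2.imwrite("pics/crop2.png",a)
```

```text
(no output)
```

View pics/crop1.png

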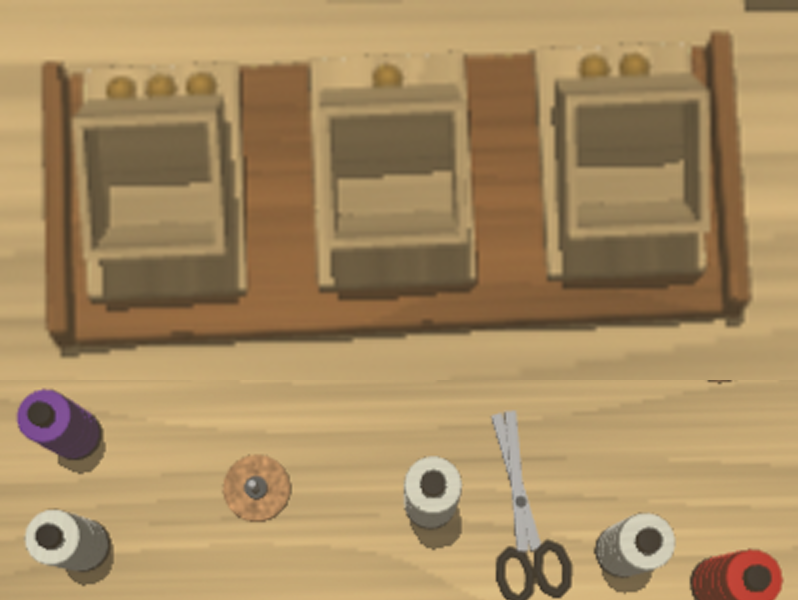

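View pics/crop2.png

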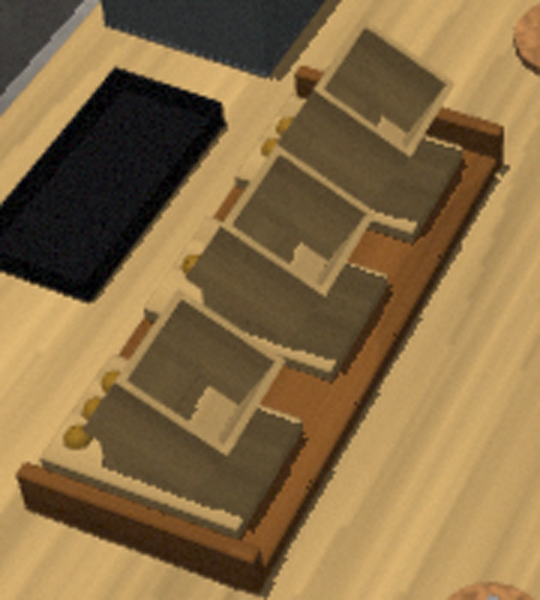

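Tacks: the left pocket (+y) has three, the middle one and the right two. Next I measure spool necks and rim corners in enlarged crops.

```bash
cat > h.py <<'E'
import numpy as np,cv2,json
from scipy.spatial.transform import Rotation as R
CAL={"side":None,"top":None}
def cam(n):
    from plant import robot
    return robot.read_camera(n)
def ray(c,u,v):
    T=np.array(c["T"]); d=T[:3,:3]@np.array([(u-c["cx"])/c["fx"],(v-c["cy"])/c["fy"],1.]); return T[:3,3],d/np.linalg.norm(d)
def plane(c,u,v,z):
    o,d=ray(c,u,v); return o+d*(z-o[2])/d[2]
def tri(r1,r2):
    o1,d1=r1;o2,d2=r2
    A=np.stack([d1,-d2],1); s=np.linalg.lstsq(A,o2-o1,rcond=None)[0]
    p,q=o1+s[0]*d1,o2+s[1]*d2; return (p+q)/2,np.linalg.norm(p-q)
def proj(c,P):
    T=np.array(c["T"]); p=(np.asarray(P)-T[:3,3])@T[:3,:3]; return np.stack([p[...,0]/p[...,2]*c["fx"]+c["cx"],p[...,1]/p[...,2]*c["fy"]+c["cy"]],-1)
def dark(c,u,v,w=18):
    im=c["image"].astype(float).max(2)
    y0,x0=int(v)-w,int(u)-w; m=(im[y0:y0+2*w,x0:x0+2*w]<75).astype(np.uint8)
    n,l,st,ce=cv2.connectedComponentsWithStats(m)
    i=min(range(1,n),key=lambda i:np.hypot(*(ce[i]-[w,w]))-0.02*st[i][4]); return ce[i]+[x0,y0],st[i]
E
python3 - <<'E'
from h import *
c={n:cam(n) for n in ["side","top"]}
import pickle; pickle.dump(c,open("c0.pkl","wb"))
for k,(a,b) in dict(A=((379,205),(326,277)),B=((441,151),(431,307)),C=((311,410),(135,303)),P=((232,386),(130,242)),red=((474,126),(488,324))).items():
    (p,s1),(q,s2)=dark(c["side"],*a),dark(c["top"],*b)
    print(k,p.round(1),s1,q.round(1),s2); 
    P,e=tri(ray(c["side"],*p),ray(c["top"],*q)); print(P.round(4),round(e,4))
S=c["side"]["image"][:,:,::-1];T=c["top"]["image"][:,:,::-1]
f=lambda I,x,y,w:cv2.resize(np.ascontiguousarray(I[y:y+w,x:x+w]),(400,400),interpolation=cv2.INTER_CUBIC)
cv2.imwrite("pics/t1.png",np.hstack([f(T,225,140,50),f(T,350,135,50)]))
cv2.imwrite("pics/t2.png",np.hstack([f(T,287,138,50),f(S,235,170,60)]))
cv2.imwrite("pics/t3.png",np.hstack([f(S,195,220,60),f(S,260,130,60)]))
E
```

```text
A [379.3 203.6] [ 12   9  14  16 173] [325.6 280.7] [13 19 11  5 14]
[ 0.4211 -0.0405  0.1785] 0.0082
B [441.4 150.5] [ 12  11  13  14 142] [434.2 305.1] [15 11 12 11 79]
[ 0.3705 -0.2429  0.1513] 0.0012
C [310.5 410.9] [ 10  10  16  19 258] [134.1 303. ] [ 11  13  13  11 116]
[0.3886 0.3256 0.127 ] 0.0007
P [232.1 386.2] [ 10   9  18  19 272] [130.1 242. ] [ 12  12  13  13 129]
[0.5075 0.3373 0.1261] 0.0005
red [473.4 124.9] [ 11  10  13  14 140] [487.9 323.7] [ 12  12  13  12 124]
[ 0.3337 -0.34    0.1525] 0.0012
```

View pics/t1.png

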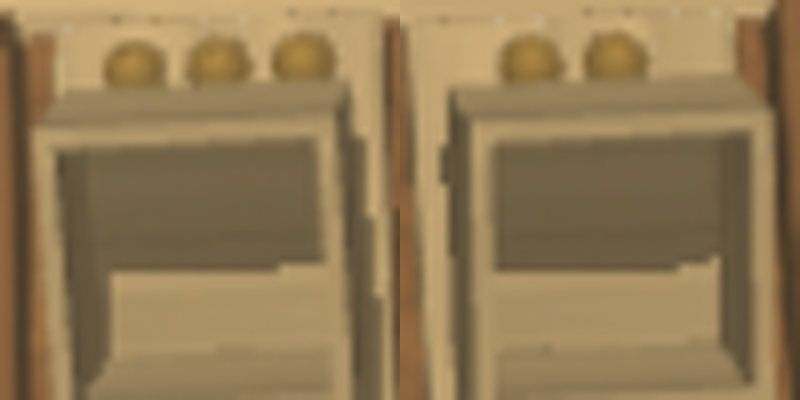

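View pics/t2.png

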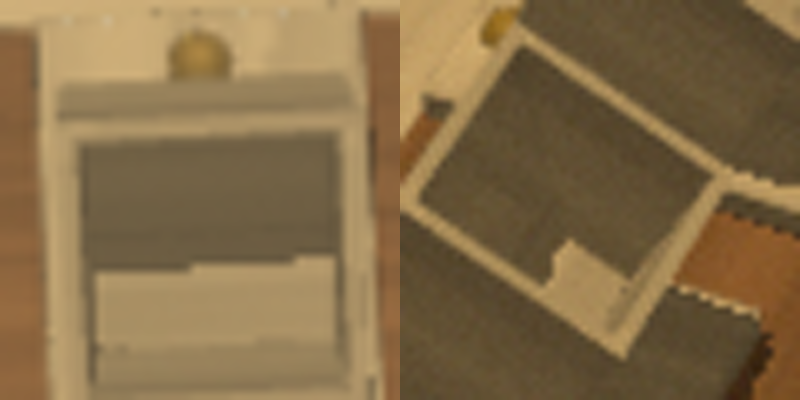

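View pics/t3.png

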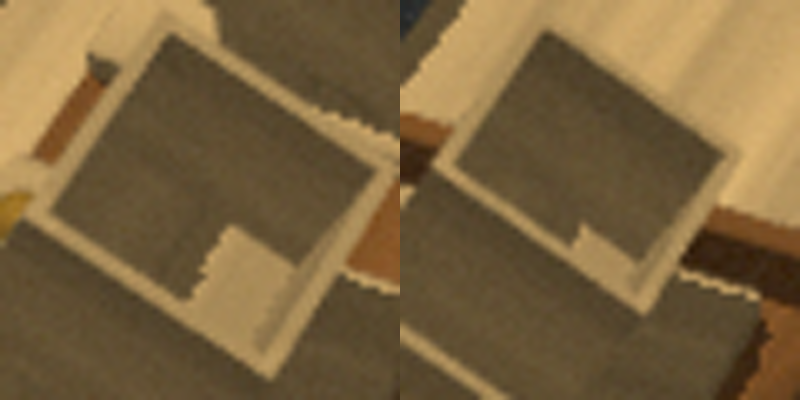

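Run:
```python
from h import *
import pickle; c=pickle.load(open("c0.pkl","rb"))
T=c["top"]["image"][:,:,::-1]
f=lambda x,y,w:cv2.resize(np.ascontiguousarray(T[y:y+w,x:x+w]),(400,400),interpolation=cv2.INTER_CUBIC)
cv2.imwrite("pics/n1.png",np.hstack([f(306,258,50),f(410,285,50)]))
cv2.imwrite("pics/n2.png",np.hstack([f(118,280,50),f(225,165,50)]))
cv2.imwrite("pics/n3.png",np.hstack([f(287,160,50),f(352,155,50)]))
```

```text
(no output)
```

View pics/n1.png

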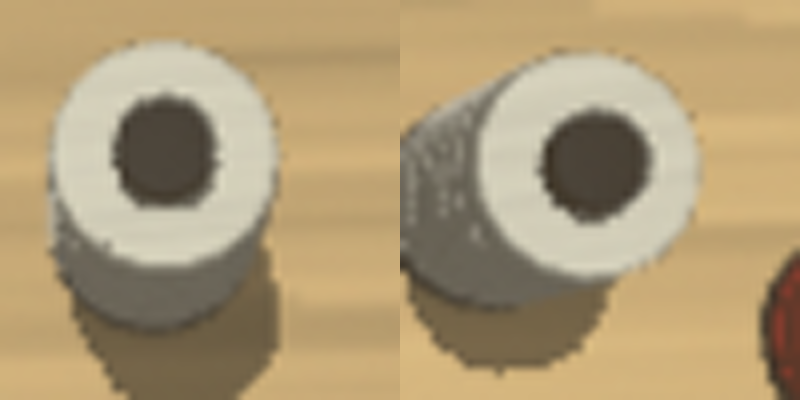

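View pics/n2.png

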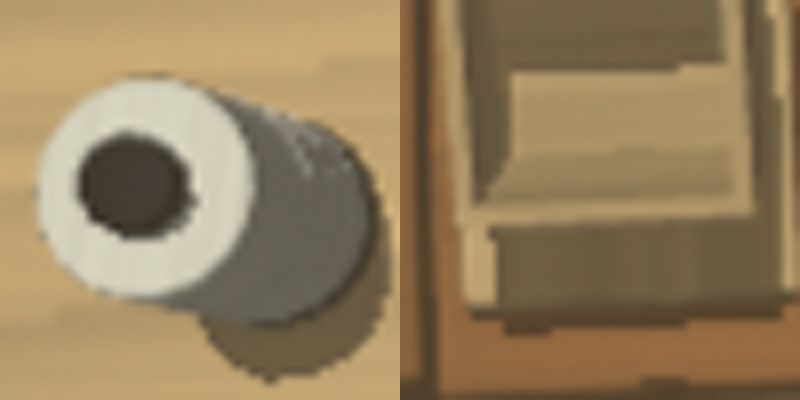

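View pics/n3.png

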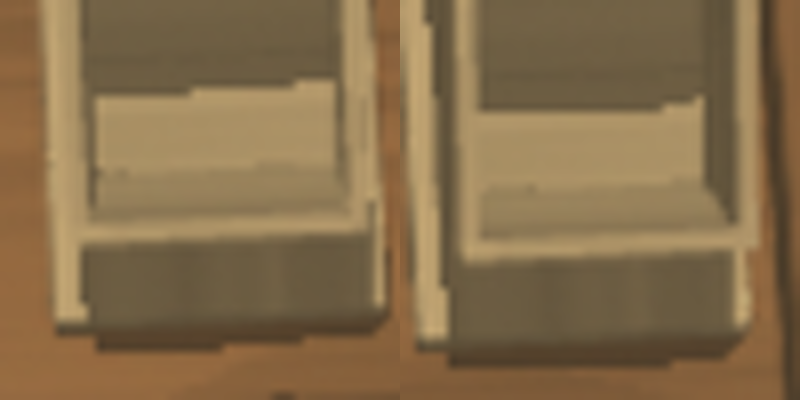

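```bash
cat > m.py <<'E'
from h import *
import pickle; c=pickle.load(open("c0.pkl","rb"))
cv=lambda p,o,s:(np.array(p)+.5)/s-.5+np.array(o)
hs=dict(A=.185,B=.160,C=.135)
for k,p in dict(A=((164,154),(306,258)),B=((188,165.5),(410,285)),C=((146,188.5),(118,280))).items():
    print(k,plane(c["top"],*cv(*p,8),hs[k]-.016).round(4))
z0=.053+.065*np.cos(np.radians(27)); dz=.038*np.sin(np.radians(27))
Z=[z0+dz,z0+dz,z0-dz,z0-dz]   # far+y, far-y, near-y, near+y
top={3:[cv((35,122),(225,140),8),cv((340,112),(225,140),8),cv((355,213),(225,165),8),cv((62,228),(225,165),8)],
1:[cv((55,122),(287,138),8),cv((362,112),(287,138),8),cv((368,230),(287,160),8),cv((75,242),(287,160),8)],
2:[cv((70,122),(350,135),8),cv((372,110),(350,135),8),cv((355,246),(352,155),8),cv((62,260),(352,155),8)]}
s=60/9.
side={1:[cv(p,(235,170),s) for p in ((2,208),(120,22),(328,175),(225,358))],
3:[cv(p,(195,220),s) for p in ((28,212),(165,15),(400,172),(270,380))],
2:[cv(p,(260,130),s) for p in ((35,165),(145,18),(340,152),(240,315))]}
M={}
for n,D in (("top",top),("side",side)):
    for k in (3,1,2):
        P=np.array([plane(c[n],*q,z) for q,z in zip(D[k],Z)])
        e=lambda a,b:np.linalg.norm(P[a]-P[b])*1e3
        M[n,k]=P.mean(0); print(n,k,M[n,k].round(4),"edges",[round(e(a,b),1) for a,b in ((0,1),(1,2),(2,3),(3,0))])
m={k:(M["top",k]+M["side",k])/2 for k in (1,2,3)}
d=m[3]-m[2]; print("span",np.linalg.norm(d[:2]))
yaw=np.arctan2(-d[0],d[1]); print("yaw",yaw)
cen=sum(m.values())/3
yv=np.array([-np.sin(yaw),np.cos(yaw),0]); xh=np.array([np.cos(yaw),np.sin(yaw),0])
t=np.radians(27); zp=-np.sin(t)*xh+np.array([0,0,np.cos(t)]); print("zp",zp.round(4),"yv",yv.round(4))
for k,o in ((3,.13),(1,0),(2,-.13)):
    mo=cen+yv*o; mo[2]=z0; print(k,"mouth",mo.round(4),"floor",(mo-.065*zp).round(4))
E
python3 m.py
```

```text
A [ 0.4253 -0.0422  0.169 ]
B [ 0.3701 -0.2423  0.144 ]
C [0.3886 0.3245 0.119 ]
top 3 [0.6455 0.1059 0.1109] edges [np.float64(76.3), np.float64(76.7), np.float64(74.6), np.float64(78.0)]
top 1 [ 0.6478 -0.0235  0.1109] edges [np.float64(76.8), np.float64(75.0), np.float64(74.6), np.float64(75.6)]
top 2 [ 0.651  -0.1528  0.1109] edges [np.float64(75.6), np.float64(75.4), np.float64(74.7), np.float64(76.0)]
side 3 [0.6442 0.1082 0.1109] edges [np.float64(71.9), np.float64(74.5), np.float64(74.3), np.float64(74.6)]
side 1 [ 0.6469 -0.0218  0.1109] edges [np.float64(76.7), np.float64(72.8), np.float64(73.7), np.float64(73.0)]
side 2 [ 0.6506 -0.1511  0.1109] edges [np.float64(70.9), np.float64(71.3), np.float64(75.6), np.float64(73.6)]
span 0.25910248517664014
yaw 0.023107958693780694
zp [-0.4539 -0.0105  0.891 ] yv [-0.0231  0.9997  0.    ]
3 mouth [0.6447 0.1075 0.1109] floor [0.6742 0.1081 0.053 ]
1 mouth [ 0.6477 -0.0225  0.1109] floor [ 0.6772 -0.0218  0.053 ]
2 mouth [ 0.6507 -0.1525  0.1109] floor [ 0.6802 -0.1518  0.053 ]
```

Call:
drive_tool(
  increments=[
    [0,0.6,1.2,1.1,0,0,-0.02],
    [0,1.1,2.2,1.1,0,0,-0.05],
    [0,1.7,3.4,1.1,0,0,-0.07],
    [0,2.4,4.7,1.1,0,0,-0.1],
    [0,3.1,6.0,1.1,0,0,-0.12],
    [0,3.8,7.3,1.1,0,0,-0.15],
    [0,4.5,8.6,1.1,0,0,-0.18],
    [0,5.2,10.0,1.1,0,0,-0.2],
    [0,5.9,11.4,1.1,0,0,-0.225],
    [0,6.6,12.8,1.1,0,0,-0.225],
    [0,7.3,14.2,1.1,0,0,-0.225],
    [0,8.0,15.6,1.1,0,0,-0.225],
    [0,8.7,17.0,1.1,0,0,-0.225],
    [0,9.4,18.4,1.1,0,0,-0.225],
    [0,10.1,19.7,1.1,0,0,-0.225],
    [0,10.7,20.8,1.1,0,0,-0.225],
    [0,11.09,21.55,1.1,0,0,-0.225],
    [0,11.09,21.55,1.1,0,0,-0.225],
    [0,11.09,21.55,1.1,0,0,-0.225],
    [0,11.09,21.55,1.1,0,0,-0.225],
  ],
  squeeze=35,
)

```text
t: 1.92
tool_pos: [0.4253, -0.043, 0.271]
orientation: [3.141, 0.04, -0.001]
force: [0.3, -0.9, 0.9]
opening: 0.0932
```

```bash
cat >> h.py <<'E'
def snap(name,out):
    c=cam(name); cv2.imwrite(f"pics/{out}.png",c["image"][:,:,::-1]); return c
def wristT():
    from plant import robot
    s=robot.read_state(); c=robot.read_camera("wrist")
    B=np.eye(4); B[:3,:3]=R.from_rotvec(s["orientation"]).as_matrix(); B[:3,3]=s["tool_pos"]
    c["T"]=B@np.array(c["mount"]); return c,s
E
python3 - <<'E'
from h import *
c,s=wristT(); cv2.imwrite("pics/w1.png",c["image"][:,:,::-1])
print(proj(c,np.array([[.4253,-.0422,.169],[.4253,-.0422,.185]])),s["tool_pos"])
E
```

```text
[[314.76732785 244.21571498]
 [314.74464559 251.09980444]] [ 0.42531111 -0.04302228  0.2710392 ]
```

View pics/w1.png

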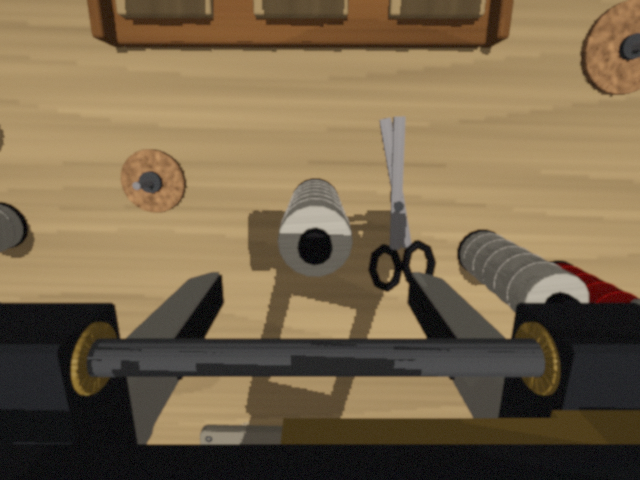

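The wrist view shows the tall spool's neck at (315,246), within 3 mm of the prediction, centred between the jaws. Descending to grasp.

Call:
drive_tool(
  increments=[
    [0,0.06,0.03,-1.2,0,0,0],
    [0,0.06,0.03,-2.6,0,0,0],
    [0,0.06,0.03,-4.0,0,0,0],
    [0,0.06,0.03,-5.0,0,0,0],
    [0,0.06,0.03,-5.0,0,0,0],
    [0,0.06,0.03,-5.0,0,0,0],
    [0.5,0.06,0.03,-5.0,0,0,0],
    [0.5,0.06,0.03,-5.0,0,0,0],
    [0.5,0.06,0.03,-5.0,0,0,0],
    [0.5,0.06,0.03,-5.0,0,0,0],
    [0.5,0.06,0.03,-5.0,0,0,0],
    [0.5,0.06,0.03,-5.0,0,0,0],
  ],
  squeeze=35,
)

```text
t: 2.97
tool_pos: [0.4274, -0.0419, 0.1467]
orientation: [3.141, 0.039, 0.001]
force: [0.9, 0.1, -0.8]
opening: 0.0579
```

Call:
drive_tool(
  increments=[
    [0.7,0,0,0,0,0,0],
    [0.7,0,0,0,0,0,0],
    [0.7,0,0,0,0,0,0],
    [0.7,0,0,0,0,0,0],
    [0.7,0,0,0,0,0,0],
  ],
  squeeze=40,
)

```text
t: 3.38
tool_pos: [0.4274, -0.0419, 0.1465]
orientation: [3.141, 0.039, 0.001]
force: [0.2, 0.4, 3.9]
opening: 0.0533
```

Call:
drive_tool(
  increments=[
    [0.7,0,0,1.0,0,0,0],
    [0.7,0,0,2.2,0,0,0],
    [0.7,0,0,3.4,0,0,0],
    [0.7,0,0,4.5,0,0,0],
    [0.7,0.4,0.05,5.04,0,0,0],
    [0.7,1.0,0.1,5.04,0.001,-0.06,0],
    [0.7,1.8,0.2,5.04,0.003,-0.13,0],
    [0.7,2.7,0.35,5.04,0.005,-0.21,0],
    [0.7,3.6,0.45,5.04,0.007,-0.3,0],
    [0.7,4.4,0.55,5.04,0.009,-0.38,0],
    [0.7,5.1,0.65,5.04,0.0109,-0.45,0],
    [0.7,5.52,0.7,5.04,0.0109,-0.471,0],
    [0.7,5.52,0.7,5.04,0.0109,-0.471,0],
    [0.7,5.52,0.7,5.04,0.0109,-0.471,0],
    [0.7,5.52,0.7,5.04,0.0109,-0.471,0],
  ],
)

```text
t: 4.63
tool_pos: [0.5644, -0.0244, 0.2715]
orientation: [-3.05, -0.038, -0.728]
force: [0.4, -0.8, -2.8]
opening: 0.0535
```

Run:
```python
from h import *
c=snap("side","s2"); d=snap("top","tp2"); w,s=wristT(); cv2.imwrite("pics/w2.png",w["image"][:,:,::-1])
print(s["tool_pos"].round(4) if hasattr(s["tool_pos"],'round') else s["tool_pos"],R.from_rotvec(s["orientation"]).as_matrix().round(4).tolist(),s["force"],s["opening"])
```

```text
[ 0.5648 -0.0244  0.2721] [[0.8912, 0.0246, 0.4529], [0.0223, -0.9997, 0.0105], [0.453, 0.0008, -0.8915]] [ 0.55022676  0.7613083  -1.73839144] 0.05397067790486517
```

View pics/s2.png

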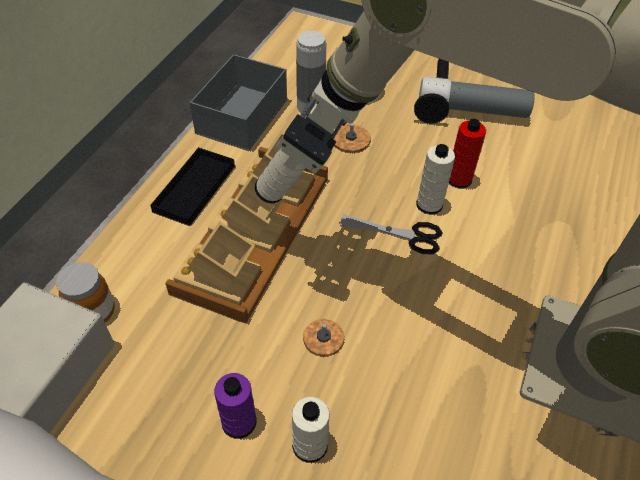

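View pics/w2.png

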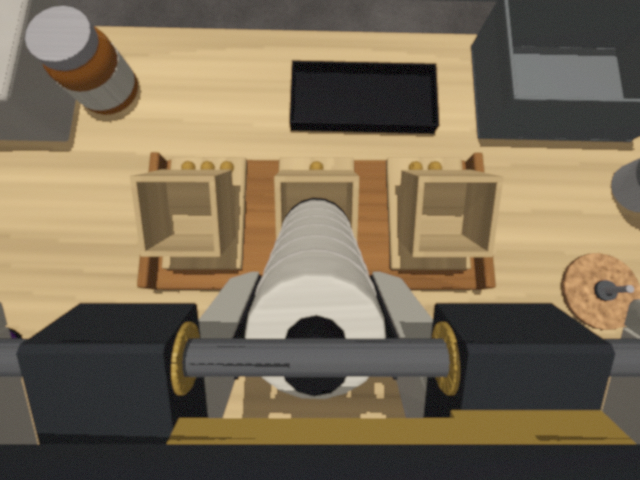

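```bash
cat >> h.py <<'E'
ZP=np.array([-0.4539,-0.0105,0.891]);YV=np.array([-0.0231,.9997,0]);XP=np.cross(YV,ZP)
FL={3:np.array([.6742,.1081,.053]),1:np.array([.6772,-.0218,.053]),2:np.array([.6802,-.1518,.053])}
def overlay(w,s,k,hg,out,crop=(220,150,200,150)):
    im=np.ascontiguousarray(w["image"][:,:,::-1])
    B=R.from_rotvec(s["orientation"]).as_matrix(); o=np.array(s["tool_pos"])+B[:,2]*hg
    a=np.linspace(0,2*np.pi,60)
    x0,y0,ww,hh=crop; sc=800/ww
    im=cv2.resize(im[y0:y0+hh,x0:x0+ww],(800,int(hh*sc)),interpolation=cv2.INTER_CUBIC)
    def dr(P,col): cv2.polylines(im,[np.int32(((proj(w,P)-[x0,y0]+.5)*sc))],True,col,1)
    dr(o+.028*(np.cos(a)[:,None]*B[:,0]+np.sin(a)[:,None]*B[:,1]),(0,0,255))
    for h in (.038,.033): dr(np.array([FL[k]+.065*ZP+h*(i*XP+j*YV) for i,j in ((1,1),(1,-1),(-1,-1),(-1,1))]),(255,0,0))
    cv2.imwrite(f"pics/{out}.png",im)
    d=o-FL[k]; print("foot in pocket frame mm",(np.array([d@XP,d@YV,d@ZP])*1e3).round(1),"axis err",np.degrees(np.arccos(-B[:,2]@ZP)).round(2))
E
python3 - <<'E'
from h import *
w,s=wristT(); overlay(w,s,1,.1465,"o2")
c=cam("side"); overlay(c,s,1,.1465,"o2s",(200,120,160,120))
E
```

```text
foot in pocket frame mm [-0.6 -0.1 99.8] axis err nan
foot in pocket frame mm [-0.6 -0.1 99.8] axis err nanh.py:41: RuntimeWarning: invalid value encountered in arccos
  d=o-FL[k]; print("foot in pocket frame mm",(np.array([d@XP,d@YV,d@ZP])*1e3).round(1),"axis err",np.degrees(np.arccos(-B[:,2]@ZP)).round(2))
```

View pics/o2.png

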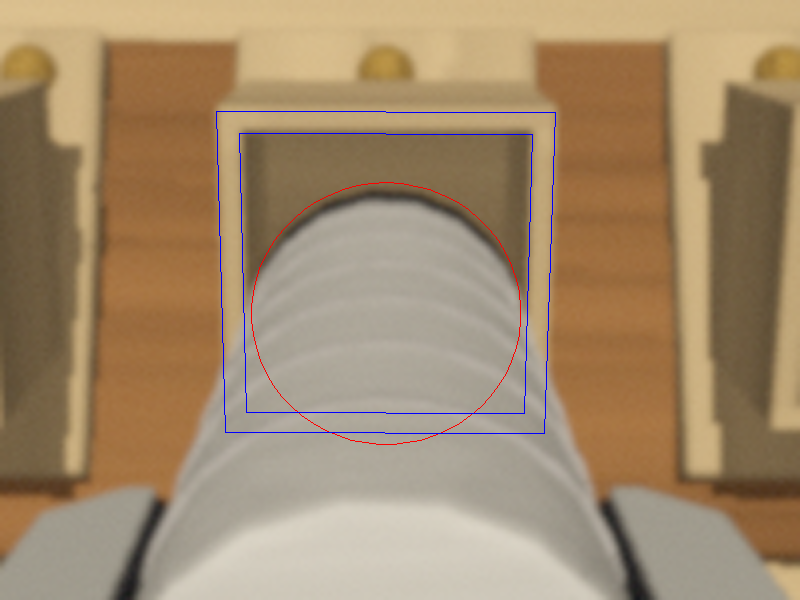

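View pics/o2s.png

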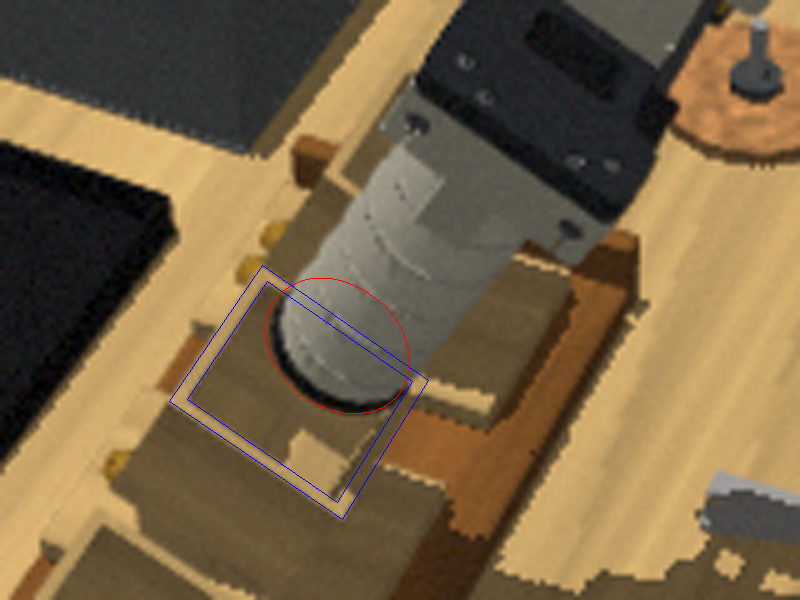

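Foot sits about 2 mm low in pocket x; I correct that and insert along the axis.

Call:
drive_tool(
  increments=[
    [0.7,0.07,0,0.04,0,0,0],
    [0.7,0.3,0,-0.39,0,0,0],
    [0.7,0.55,0.01,-0.87,0,0,0],
    [0.7,0.75,0.01,-1.29,0,0,0],
    [0.7,0.95,0.02,-1.69,0,0,0],
    [0.7,1.15,0.02,-2.08,0,0,0],
    [0.7,1.35,0.03,-2.47,0,0,0],
    [0.7,1.55,0.03,-2.87,0,0,0],
    [0.7,1.7,0.04,-3.16,0,0,0],
    [0.7,1.8,0.04,-3.36,0,0,0],
    [0.7,1.85,0.04,-3.46,0,0,0],
    [0.7,1.85,0.04,-3.46,0,0,0],
    [0.7,1.85,0.04,-3.46,0,0,0],
  ],
)

```text
t: 5.97
tool_pos: [0.6115, -0.0234, 0.1859]
orientation: [-3.05, -0.038, -0.733]
force: [-0.4, -0.3, -1.9]
opening: 0.0534
```

Run:
```python
from h import *
w,s=wristT(); overlay(w,s,1,.1465,"o3")
```

```text
foot in pocket frame mm [ 1.9 -0.1  1.8] axis err nanh.py:41: RuntimeWarning: invalid value encountered in arccos
  d=o-FL[k]; print("foot in pocket frame mm",(np.array([d@XP,d@YV,d@ZP])*1e3).round(1),"axis err",np.degrees(np.arccos(-B[:,2]@ZP)).round(2))
```

View pics/o3.png

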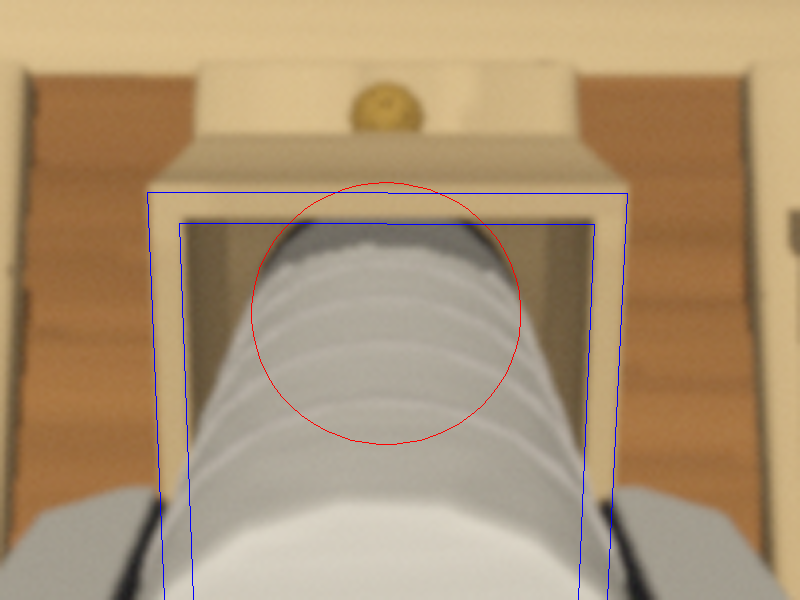

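Call:
drive_tool(
  increments=[
    [0.7,0.03,0,-0.06,0,0,0],
    [0.7,0.03,0,-0.06,0,0,0],
    [0.3,0.03,0,-0.06,0,0,0],
    [0,0.03,0,-0.06,0,0,0],
    [0,0.03,0,-0.06,0,0,0],
    [0,0.03,0,-0.06,0,0,0],
    [0,0.03,0,-0.06,0,0,0],
    [0,0.03,0,-0.06,0,0,0],
    [0,0.03,0,-0.06,0,0,0],
  ],
)

```text
t: 6.77
tool_pos: [0.6121, -0.0234, 0.1842]
orientation: [-3.05, -0.038, -0.732]
force: [-0.2, -0.5, -0.5]
opening: 0.0919
```

Call:
drive_tool(
  increments=[
    [0,-0.2,0,0.4,0,0,0],
    [0,-0.6,-0.01,1.18,0,0,0],
    [0,-1.2,-0.02,2.36,0,0,0],
    [0,-1.8,-0.04,3.53,0,0,0],
    [0,-2.36,-0.05,4.63,0,0,0],
    [0,-2.9,-0.5,4.63,0,0.06,0],
    [0,-3.7,-1.3,4.63,0,0.14,0],
    [0,-4.6,-2.3,4.63,0,0.24,0],
    [0,-5.6,-3.4,4.4,0,0.33,0],
    [0,-6.6,-4.6,4.0,0,0.41,0],
    [0,-7.6,-5.8,3.6,0,0.45,0],
    [0,-8.4,-7.0,3.2,0,0.471,0],
    [0,-9.1,-8.0,3.0,0,0.471,0],
    [0,-9.65,-8.75,2.8,0,0.471,0],
    [0,-9.65,-8.75,2.6,0,0.471,0],
    [0,-9.65,-8.75,2.6,0,0.471,0],
    [0,-9.65,-8.75,2.6,0,0.471,0],
  ],
)

```text
t: 8.18
tool_pos: [0.371, -0.2418, 0.249]
orientation: [-3.13, -0.034, -0.0]
force: [-0.3, -0.1, 0.1]
opening: 0.0929
```

Run:
```python
from h import *
sd=cam("side");tp=cam("top"); w,s=wristT()
cv2.imwrite("pics/w4.png",w["image"][:,:,::-1])
a=np.vstack([cv2.resize(np.ascontiguousarray(sd["image"][110:310,150:400,::-1]),(400,320)),np.zeros((0,400,3),np.uint8)])
b=cv2.resize(np.ascontiguousarray(tp["image"][110:270,210:410,::-1]),(400,320))
cv2.imwrite("pics/st4.png",np.hstack([a,b]))
print(s["tool_pos"],s["orientation"],s["t"]); print(proj(w,np.array([[.3701,-.2423,.144],[.3701,-.2423,.160]])))
```

```text
[ 0.37151555 -0.2414739   0.24955491] [-3.13099700e+00 -3.66572256e-02 -1.23308670e-03] 8.2833
[[318.5779292  244.93315696]
 [318.54533133 251.72403174]]
```

View pics/w4.png

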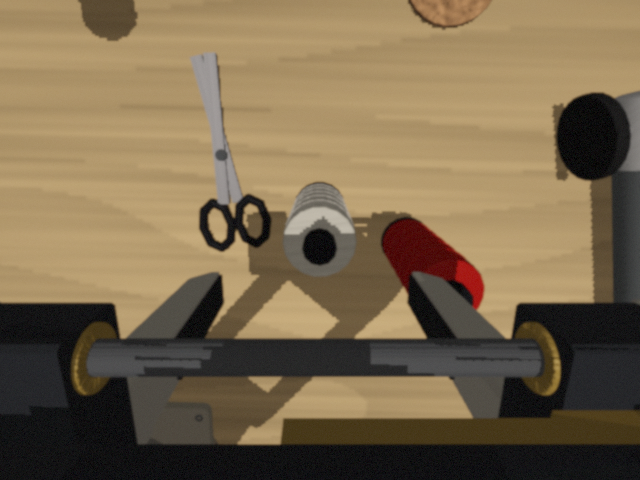

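View pics/st4.png

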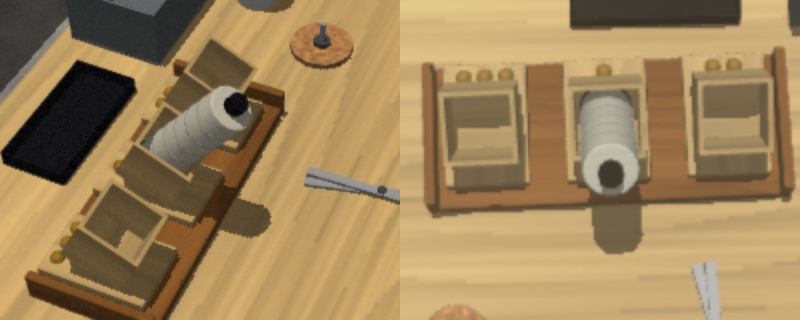

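Tall spool stands in pocket 1. In the wrist view the mid spool's neck is at (320,247), centred, and the red look-alike (465,285) is clear of the fingers. Grasping.

Call:
drive_tool(
  increments=[
    [0,-0.04,-0.04,-1.2,-0.0109,0,0],
    [0,-0.04,-0.04,-2.6,-0.0109,0,0],
    [0,-0.04,-0.04,-4.0,-0.0109,0,0],
    [0,-0.04,-0.04,-5.02,-0.0109,0,0],
    [0,-0.04,-0.04,-5.02,-0.0109,0,0],
    [0,-0.04,-0.04,-5.02,-0.0109,0,0],
    [0.7,-0.04,-0.04,-5.02,-0.0109,0,0],
    [0.7,-0.04,-0.04,-5.02,-0.0109,0,0],
    [0.7,-0.04,-0.04,-5.02,-0.0109,0,0],
    [0.7,-0.04,-0.04,-5.02,-0.0109,0,0],
    [0.7,-0.04,-0.04,-5.02,-0.0109,0,0],
    [0.7,-0.04,-0.04,-5.02,-0.0109,0,0],
    [0.7,-0.04,-0.04,-5.02,-0.0109,0,0],
    [0.7,-0.04,-0.04,-5.02,-0.0109,0,0],
    [0.7,-0.04,-0.04,-5.02,-0.0109,0,0],
  ],
  squeeze=40,
)

```text
t: 9.58
tool_pos: [0.37, -0.2433, 0.124]
orientation: [3.141, 0.035, 0.001]
force: [-0.3, 0.8, 4.2]
opening: 0.0539
```

Run:
```python
from h import *
sd=cam("side");tp=cam("top")
e=FL[1]+.185*ZP; print("expected neck top",e, proj(sd,e),proj(tp,e))
p,st=dark(sd,*proj(sd,e),w=14);q,st2=dark(tp,*proj(tp,e),w=14);print(p,st,q,st2,tri(ray(sd,*p),ray(tp,*q)))
from plant import robot; s=robot.read_state(); print(s["tool_pos"],s["orientation"],s["opening"],s["t"])
```

```text
expected neck top [ 0.5932285 -0.0237425  0.217835 ] [285.46125501 164.05561831] [314.05937006 182.43442659]
[294.55555556 173.30555556] [19 18  9 10 72] [315.04347826 193.2826087 ] [10 23 11  5 46] (array([ 0.57706677, -0.02518189,  0.20119554]), np.float64(0.00011761762973840759))
[ 0.37004079 -0.24330801  0.12400861] [3.14061528e+00 3.49003822e-02 6.77859182e-04] 0.053302939411848285 9.6833
```

Run:
```python
from h import *
sd=cam("side");tp=cam("top")
f=lambda c,x,y,w:cv2.resize(np.ascontiguousarray(c["image"][y:y+w,x:x+w,::-1]),(400,400),interpolation=cv2.INTER_CUBIC)
cv2.imwrite("pics/n5.png",np.hstack([f(sd,230,140,80),f(tp,275,140,80)]))
```

```text
(no output)
```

View pics/n5.png

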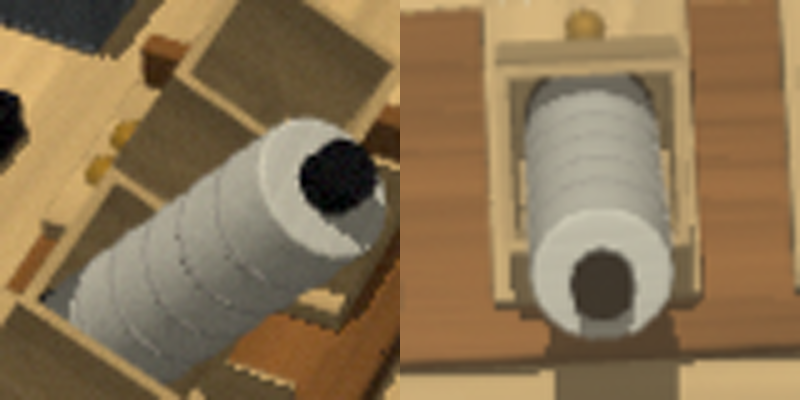

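Run:
```python
from h import *
import pickle; c=pickle.load(open("c0.pkl","rb"));sd,tp=c["side"],c["top"]
P,e=tri(ray(sd,294.3,177.2),ray(tp,314.9,194.1)); d=P-FL[1]
print(P,e,"pocket frame",[d@XP,d@YV,d@ZP], "tilt if foot at centre", d@XP/(d@ZP))
```

```text
[ 0.57778017 -0.02497135  0.1917325 ] 0.0005322142060440393 pocket frame [np.float64(-0.025636322822701955), np.float64(-0.0008738031012431502), np.float64(0.16877061453635755)] tilt if foot at centre -0.1519003938756129
```

The tall spool leans in its pocket: about 0.15–0.19 rad towards the robot against the 0.2 limit, with its foot slid to the far wall. That is too marginal. I'll let go of the mid spool (still standing) and reseat the tall one with its foot against the near wall.

Call:
drive_tool(
  increments=[
    [0,0,0,0,0,0,0],
    [0,0,0,0,0,0,0],
    [0,0,0,0,0,0,0],
    [0,0,0,0,0,0,0],
    [0,0,0,0,0,0,0],
    [0,0,0,1.2,0,0,0],
    [0,0,0,2.8,0,0,0],
    [0,0,0.2,4.4,0,0,0],
    [0,0.2,1.0,5.2,0.001,-0.06,0],
    [0,0.6,2.3,5.4,0.003,-0.14,0],
    [0,1.3,3.7,5.4,0.005,-0.23,0],
    [0,2.2,5.1,5.4,0.008,-0.33,0],
    [0,3.2,6.4,5.4,0.01,-0.43,0],
    [0,4.2,7.5,5.3,0.012,-0.52,0],
    [0,5.2,8.3,5.1,0.014,-0.6,0],
    [0,6.1,8.72,4.9,0.0153,-0.65,0],
    [0,6.67,8.72,4.82,0.0153,-0.661,0],
    [0,6.67,8.72,4.82,0.0153,-0.661,0],
    [0,6.67,8.72,4.82,0.0153,-0.661,0],
    [0,6.67,8.72,4.82,0.0153,-0.661,0],
  ],
)

```text
t: 11.45
tool_pos: [0.5362, -0.0253, 0.2443]
orientation: [-2.965, -0.033, -1.016]
force: [0.1, 0.6, 0.8]
opening: 0.0932
```

Run:
```python
from h import *
w,s=wristT(); print(s["tool_pos"],R.from_rotvec(s["orientation"]).as_matrix().round(4).tolist(),s["t"])
im=np.ascontiguousarray(w["image"][:,:,::-1])
Q=np.array([.5778,-.0238,.1917]); a=np.linspace(0,6.28,50)
def circ(o,u,r,col):
    v=np.cross(YV,u); P=o+r*(np.cos(a)[:,None]*YV+np.sin(a)[:,None]*v); cv2.polylines(im,[np.int32(proj(w,P))],True,col,1)
for l,col in ((.15,(0,255,0)),(.19,(0,0,255))):
    u=np.cos(l)*ZP-np.sin(l)*XP; circ(Q,u,.027,col); circ(Q-.163*u,u,.028,col); circ(Q-.09*u,u,.027,col)
cv2.imwrite("pics/w6.png",im)
```

```text
[ 0.53624468 -0.02533139  0.24429309] [[0.7896, 0.0221, 0.6132], [0.0173, -0.9998, 0.0137], [0.6133, -0.0002, -0.7898]] 11.45
```

View pics/w6.png

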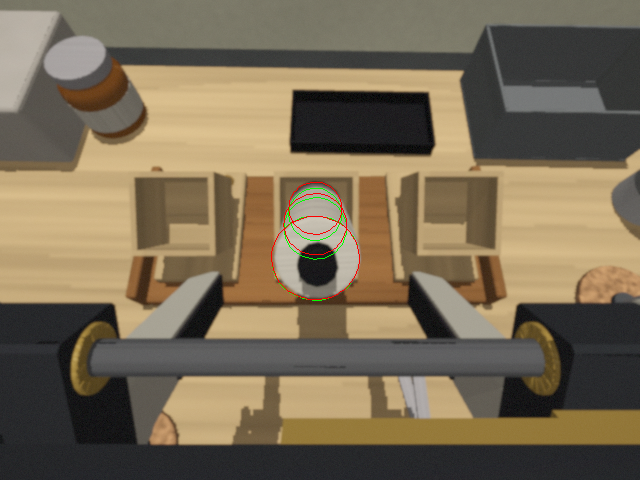

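The overlay at lean 0.19 (red) matches the spool (winding top at (316,258)), so the lean is real and marginal. Regrasping along the leaning axis.

Call:
drive_tool(
  increments=[
    [0,0.4,0.01,-0.51,0,0,0],
    [0,0.9,0.02,-1.14,0,0,0],
    [0,1.4,0.03,-1.78,0,0,0],
    [0,1.9,0.04,-2.41,0,0,0],
    [0,2.23,0.05,-2.83,0,0,0],
    [0,2.23,0.05,-2.83,0,0,0],
    [0,2.23,0.05,-2.83,0,0,0],
    [0.7,2.23,0.05,-2.83,0,0,0],
    [0.7,2.23,0.05,-2.83,0,0,0],
    [0.7,2.23,0.05,-2.83,0,0,0],
    [0.7,2.23,0.05,-2.83,0,0,0],
    [0.7,2.23,0.05,-2.83,0,0,0],
    [0.7,2.23,0.05,-2.83,0,0,0],
    [0.7,2.23,0.05,-2.83,0,0,0],
    [0.7,2.23,0.05,-2.83,0,0,0],
  ],
  squeeze=40,
)

```text
t: 12.75
tool_pos: [0.5925, -0.0238, 0.1737]
orientation: [-2.964, -0.033, -1.018]
force: [-2.0, 0.3, 1.8]
opening: 0.0535
```

Call:
drive_tool(
  increments=[
    [0.7,-0.15,0,0.2,0,0,0],
    [0.7,-0.45,-0.01,0.58,0,0,0],
    [0.7,-0.85,-0.02,1.1,0,0,0],
    [0.7,-1.25,-0.03,1.61,0,0,0],
    [0.7,-1.65,-0.04,2.13,0,0,0],
    [0.7,-1.96,-0.04,2.53,0,0,0],
    [0.7,-1.96,-0.04,3.0,0,0.02,0],
    [0.7,-1.6,-0.03,3.5,-0.002,0.09,0],
    [0.7,-1.25,-0.02,3.85,-0.004,0.16,0],
    [0.7,-1.08,-0.02,3.94,-0.0044,0.19,0],
    [0.7,-1.08,-0.02,3.94,-0.0044,0.19,0],
    [0.7,-1.08,-0.02,3.94,-0.0044,0.19,0],
    [0.7,-1.08,-0.02,3.94,-0.0044,0.19,0],
  ],
)

```text
t: 13.83
tool_pos: [0.5643, -0.0242, 0.2703]
orientation: [-3.05, -0.034, -0.729]
force: [1.0, 0.6, -2.0]
opening: 0.0535
```

Run:
```python
from h import *
w,s=wristT(); overlay(w,s,1,.146,"o7"); print(s["tool_pos"],s["opening"])
c=cam("side"); overlay(c,s,1,.146,"o7s",(200,120,160,120))
a=cv2.imread("pics/o7.png");b=cv2.imread("pics/o7s.png"); cv2.imwrite("pics/o7b.png",cv2.resize(np.hstack([a,b]),(800,300)))
```

```text
foot in pocket frame mm [-2.3  0.3 98.9] axis err nan
[ 0.56428182 -0.0241778   0.27026015] 0.053505860588868644
foot in pocket frame mm [-2.3  0.3 98.9] axis err nanh.py:41: RuntimeWarning: invalid value encountered in arccos
  d=o-FL[k]; print("foot in pocket frame mm",(np.array([d@XP,d@YV,d@ZP])*1e3).round(1),"axis err",np.degrees(np.arccos(-B[:,2]@ZP)).round(2))
```

View pics/o7b.png

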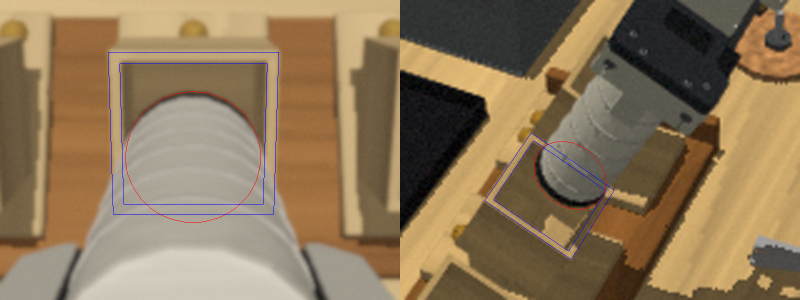

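Call:
drive_tool(
  increments=[
    [0.7,-0.05,0,-0.03,0,0,0],
    [0.7,0.15,0,-0.43,0,0,0],
    [0.7,0.35,0.01,-0.82,0,0,0],
    [0.7,0.55,0.01,-1.21,0,0,0],
    [0.7,0.75,0.02,-1.6,0,0,0],
    [0.7,0.95,0.02,-1.99,0,0,0],
    [0.7,1.15,0.03,-2.38,0,0,0],
    [0.7,1.35,0.03,-2.78,0,0,0],
    [0.7,1.55,0.04,-3.17,0,0,0],
    [0.7,1.65,0.04,-3.36,0,0,0],
    [0.7,1.71,0.04,-3.48,0,0,0],
    [0.7,1.71,0.04,-3.48,0,0,0],
    [0.7,1.71,0.04,-3.48,0,0,0],
  ],
)

```text
t: 15.02
tool_pos: [0.6083, -0.0234, 0.1851]
orientation: [-3.05, -0.034, -0.732]
force: [-0.3, -1.2, -1.3]
opening: 0.0537
```

Call:
drive_tool(
  increments=[
    [0.7,-0.04,0,-0.03,0,0,0],
    [0.7,-0.08,0,-0.06,0,0,0],
    [0.7,-0.08,0,-0.06,0,0,0],
    [0.7,-0.08,0,-0.06,0,0,0],
  ],
)

```text
t: 15.35
tool_pos: [0.6061, -0.0234, 0.1838]
orientation: [-3.049, -0.034, -0.733]
force: [-0.3, 0.2, -1.9]
opening: 0.0535
```

Run:
```python
from h import *
w,s=wristT(); overlay(w,s,1,.146,"o8"); print(s["tool_pos"],s["opening"],s["force"])
```

```text
foot in pocket frame mm [-3.9 -0.1  2.8] axis err nan
[ 0.6060996  -0.02342349  0.183769  ] 0.053482478673915555 [-0.26111568  0.23005771 -1.916408  ]h.py:41: RuntimeWarning: invalid value encountered in arccos
  d=o-FL[k]; print("foot in pocket frame mm",(np.array([d@XP,d@YV,d@ZP])*1e3).round(1),"axis err",np.degrees(np.arccos(-B[:,2]@ZP)).round(2))
```

View pics/o8.png

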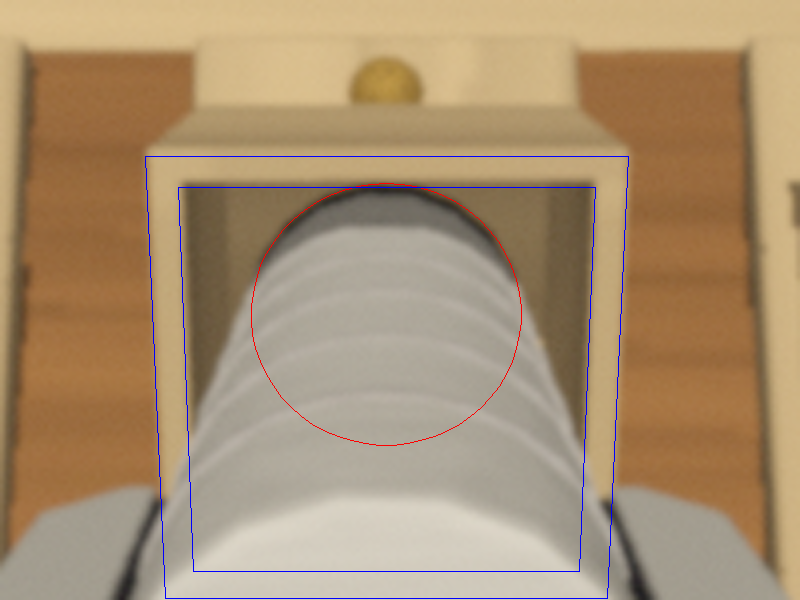

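Call:
drive_tool(
  increments=[
    [0.7,0.01,0,-0.06,0,0,0],
    [0.7,0.01,0,-0.12,0,0,0],
    [0.7,-0.01,0,-0.13,0,0,0],
    [0.7,-0.01,0,-0.13,0,0,0],
    [0.7,-0.01,0,-0.13,0,0,0],
  ],
)

```text
t: 15.82
tool_pos: [0.6063, -0.0234, 0.1806]
orientation: [-3.049, -0.034, -0.734]
force: [3.3, -0.1, -2.0]
opening: 0.0536
```

Call:
drive_tool(
  increments=[
    [0.7,0.02,0,-0.04,0,0,0],
    [0.7,0.02,0,-0.04,0,0,0],
    [0.55,0.02,0,-0.04,0,0,0],
    [0.3,0.02,0,-0.04,0,0,0],
    [0,0.02,0,-0.04,0,0,0],
    [0,0.02,0,-0.04,0,0,0],
    [0,0.02,0,-0.04,0,0,0],
    [0,0.02,0,-0.04,0,0,0],
    [0,0.02,0,-0.04,0,0,0],
  ],
  squeeze=10,
)

```text
t: 16.57
tool_pos: [0.6063, -0.0234, 0.179]
orientation: [-3.05, -0.034, -0.732]
force: [-0.3, -0.9, -0.1]
opening: 0.0888
```

Run:
```python
from h import *
w,s=wristT(); overlay(w,s,1,.146,"o9"); print(s["tool_pos"],s["opening"],s["force"])
```

```text
foot in pocket frame mm [-6.   0.  -1.5] axis err nan
[ 0.60628276 -0.02338318  0.17900214] 0.08883015217580406 [-0.26017977 -0.89848561 -0.14581899]h.py:41: RuntimeWarning: invalid value encountered in arccos
  d=o-FL[k]; print("foot in pocket frame mm",(np.array([d@XP,d@YV,d@ZP])*1e3).round(1),"axis err",np.degrees(np.arccos(-B[:,2]@ZP)).round(2))
```

View pics/o9.png

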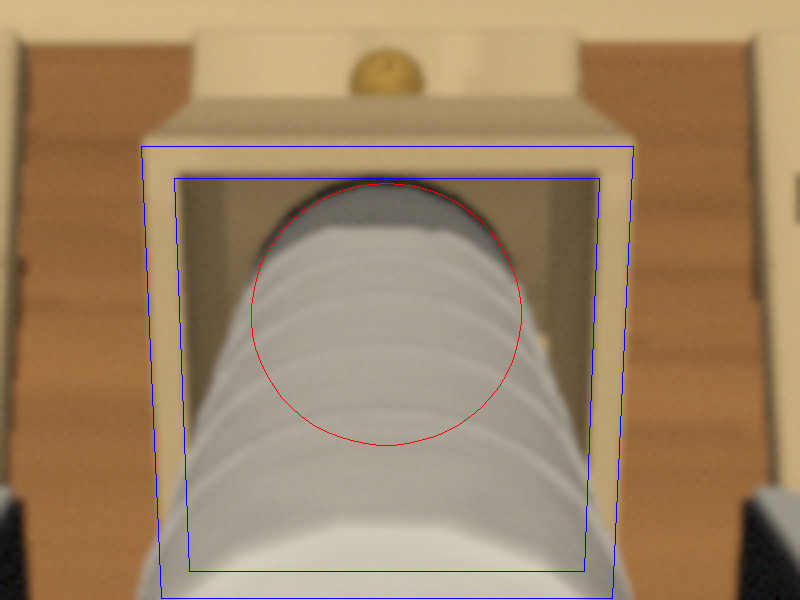

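Call:
drive_tool(
  increments=[
    [0,-0.2,0,0.4,0,0,0],
    [0,-0.6,-0.01,1.18,0,0,0],
    [0,-1.2,-0.02,2.36,0,0,0],
    [0,-1.8,-0.04,3.53,0,0,0],
    [0,-2.36,-0.05,4.63,0,0,0],
    [0,-2.9,-0.5,4.63,-0.001,0.06,0],
    [0,-3.7,-1.3,4.63,-0.003,0.14,0],
    [0,-4.6,-2.3,4.63,-0.005,0.24,0],
    [0,-5.6,-3.4,4.4,-0.007,0.33,0],
    [0,-6.6,-4.6,4.0,-0.009,0.41,0],
    [0,-7.6,-5.8,3.6,-0.01,0.45,0],
    [0,-8.4,-7.0,3.2,-0.0109,0.471,0],
    [0,-9.1,-8.0,3.0,-0.0109,0.471,0],
    [0,-9.43,-8.78,2.82,-0.0109,0.471,0],
    [0,-9.43,-8.78,2.82,-0.0109,0.471,0],
    [0,-9.43,-8.78,2.82,-0.0109,0.471,0],
  ],
)

```text
t: 17.95
tool_pos: [0.3701, -0.2435, 0.2494]
orientation: [-3.141, -0.031, 0.0]
force: [-0.9, 0.5, 0.0]
opening: 0.0932
```

```bash
cat >> h.py <<'E'
def seat(k,H,out,leans=(0,.1,.2),xf=-.005):
    """crops of side & top about pocket k"""
    sd=cam("side");tp=cam("top"); a=np.linspace(0,6.28,50); r=[]
    for c in (sd,tp):
        m=proj(c,FL[k]+.5*H*ZP-.01*XP).astype(int); x0,y0=m-40; sc=5
        im=cv2.resize(np.ascontiguousarray(c["image"][y0:y0+80,x0:x0+80,::-1]),(400,400),interpolation=cv2.INTER_CUBIC)
        r.append(im); print(out,(x0,y0))
    cv2.imwrite(f"pics/{out}.png",np.hstack(r)); return sd,tp
E
python3 - <<'E'
from h import *
seat(1,.185,"q1")
w,s=wristT(); print(s["tool_pos"],s["orientation"],s["t"]); cv2.imwrite("pics/w10.png",w["image"][:,:,::-1])
E
```

```text
q1 (np.int64(229), np.int64(153))
q1 (np.int64(273), np.int64(138))
[ 0.37099591 -0.24244431  0.24993284] [3.14112279e+00 3.48615906e-02 9.15764668e-04] 18.05
```

View pics/q1.png

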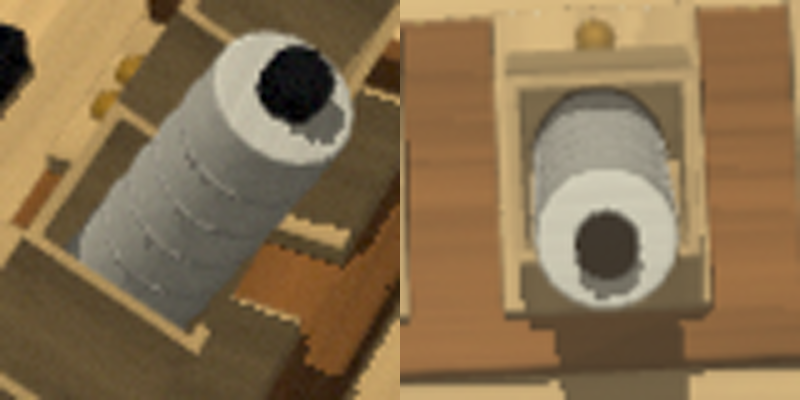

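View pics/w10.png

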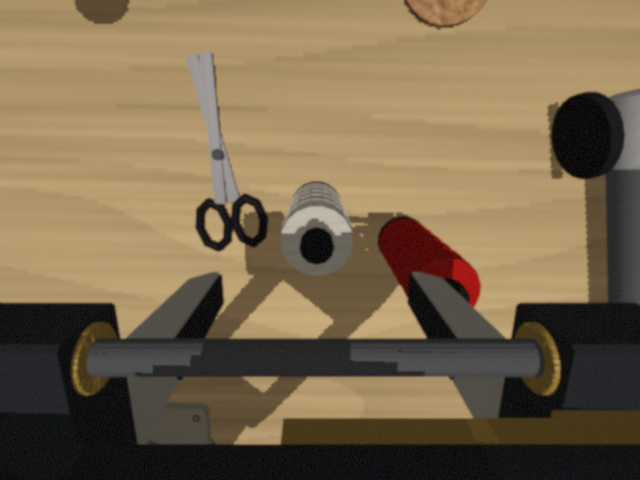

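Run:
```python
from h import *
import pickle; c=pickle.load(open("c0.pkl","rb"));sd,tp=c["side"],c["top"]
P,e=tri(ray(sd,229+283/5-.4,153+98/5-.4),ray(tp,273+207/5-.4,138+237.5/5-.4)); d=P-FL[1]
q=np.array([d@XP,d@ZP])*1e3
v=np.array([-33,65])-q; L=np.hypot(*v); lean=np.arcsin(27/L)-np.arctan2(-v[0],-v[1])
print(P,e,"pocket",q,d@YV,"lean",lean,"foot x",q[0]+169*np.sin(lean),"z",q[1]-169*np.cos(lean))
```

```text
[ 0.59387974 -0.0235654   0.19819095] 0.00045021992342683106 pocket [ -8.33479949 167.20274162] 0.00015982881293876458 lean 0.022910120167977943 foot x -4.463327878839062 z -1.7529084977748823
```

Tall spool is now flush in pocket 1: lean about 0.02 rad, foot 4.5 mm off centre, on the floor. Grasping the mid spool; its neck is at (316,246) in the wrist view.

Call:
drive_tool(
  increments=[
    [0,-0.03,-0.02,-1.2,0,0,0],
    [0,-0.03,-0.02,-2.6,0,0,0],
    [0,-0.03,-0.02,-4.0,0,0,0],
    [0,-0.03,-0.02,-5.02,0,0,0],
    [0,-0.03,-0.02,-5.02,0,0,0],
    [0,-0.03,-0.02,-5.02,0,0,0],
    [0.7,-0.03,-0.02,-5.02,0,0,0],
    [0.7,-0.03,-0.02,-5.02,0,0,0],
    [0.7,-0.03,-0.02,-5.02,0,0,0],
    [0.7,-0.03,-0.02,-5.02,0,0,0],
    [0.7,-0.03,-0.02,-5.02,0,0,0],
    [0.7,-0.03,-0.02,-5.02,0,0,0],
    [0.7,-0.03,-0.02,-5.02,0,0,0],
    [0.7,-0.03,-0.02,-5.02,0,0,0],
    [0.7,-0.03,-0.02,-5.02,0,0,0],
  ],
  squeeze=40,
)

```text
t: 19.35
tool_pos: [0.37, -0.2436, 0.1245]
orientation: [3.141, 0.035, 0.001]
force: [-0.4, 0.8, 3.0]
opening: 0.0533
```

Call:
drive_tool(
  increments=[
    [0.7,0,0,1.0,0,0,0],
    [0.7,0,0,2.3,0,0,0],
    [0.7,0,0,3.6,0,0,0],
    [0.7,0.1,0.05,4.8,0,0,0],
    [0.7,0.7,0.3,5.1,0,0,0],
    [0.7,1.6,0.7,5.1,0.001,-0.06,0],
    [0.7,2.7,1.2,5.1,0.003,-0.14,0],
    [0.7,3.9,1.7,5.1,0.005,-0.23,0],
    [0.7,5.1,2.2,5.1,0.007,-0.32,0],
    [0.7,6.3,2.7,5.1,0.009,-0.4,0],
    [0.7,7.3,3.2,5.1,0.0109,-0.45,0],
    [0.7,8.0,3.5,5.1,0.0109,-0.471,0],
    [0.7,8.26,3.58,5.1,0.0109,-0.471,0],
    [0.7,8.26,3.58,5.1,0.0109,-0.471,0],
    [0.7,8.26,3.58,5.1,0.0109,-0.471,0],
    [0.7,8.26,3.58,5.1,0.0109,-0.471,0],
  ],
)

```text
t: 20.68
tool_pos: [0.5757, -0.1543, 0.2513]
orientation: [-3.05, -0.034, -0.73]
force: [-0.3, 0.1, -1.9]
opening: 0.0536
```

```bash
sed -i 's/np.degrees(np.arccos(-B\[:,2\]@ZP)).round(2)/np.linalg.norm(np.cross(B[:,2],ZP)).round(3)/' h.py
cat > ov.py <<'E'
import sys
from h import *
k,h,out=int(sys.argv[1]),float(sys.argv[2]),sys.argv[3]
w,s=wristT(); overlay(w,s,k,h,"tmpa",(215,150,200,200)); print(np.round(s["tool_pos"],4),s["opening"],np.round(s["force"],1),s["t"])
c=cam("side"); m=proj(c,FL[k]+.1*ZP).astype(int); overlay(c,s,k,h,"tmpb",(m[0]-60,m[1]-60,120,120))
a=cv2.imread("pics/tmpa.png");b=cv2.imread("pics/tmpb.png"); cv2.imwrite(f"pics/{out}.png",cv2.resize(np.hstack([a,b]),(800,400)))
E
python3 ov.py 2 .1245 o11
```

```text
foot in pocket frame mm [-3.3 -0.1 99.6] axis err 0.002
[ 0.5757 -0.1543  0.2513] 0.0536177958494793 [-0.3  0.1 -1.9] 20.6833
foot in pocket frame mm [-3.3 -0.1 99.6] axis err 0.002
```

View pics/o11.png

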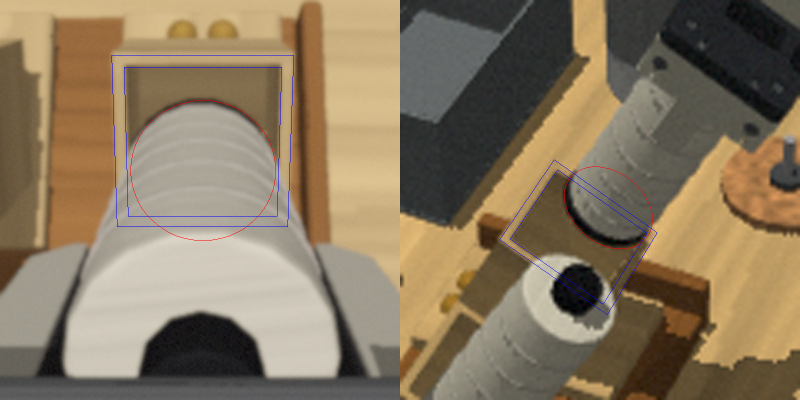

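Call:
drive_tool(
  increments=[
    [0.7,0.0,0,-0.02,0,0,0],
    [0.7,0.17,0,-0.38,0,0,0],
    [0.7,0.37,0.01,-0.78,0,0,0],
    [0.7,0.57,0.01,-1.17,0,0,0],
    [0.7,0.77,0.02,-1.56,0,0,0],
    [0.7,0.97,0.02,-1.96,0,0,0],
    [0.7,1.17,0.03,-2.35,0,0,0],
    [0.7,1.37,0.03,-2.74,0,0,0],
    [0.7,1.57,0.04,-3.14,0,0,0],
    [0.7,1.68,0.04,-3.36,0,0,0],
    [0.7,1.73,0.04,-3.47,0,0,0],
    [0.7,1.73,0.04,-3.47,0,0,0],
    [0.7,1.73,0.04,-3.47,0,0,0],
  ],
)

```text
t: 21.87
tool_pos: [0.6197, -0.1529, 0.1651]
orientation: [-3.05, -0.034, -0.732]
force: [0.4, -0.1, -2.2]
opening: 0.0535
```

Call:
drive_tool(
  increments=[
    [0.7,-0.02,0,-0.06,0,0,0],
    [0.7,-0.04,0,-0.11,0,0,0],
    [0.7,-0.05,0,-0.13,0,0,0],
    [0.7,-0.05,0,-0.13,0,0,0],
  ],
)

```text
t: 22.2
tool_pos: [0.6185, -0.153, 0.1621]
orientation: [-3.05, -0.034, -0.734]
force: [0.7, -0.3, -2.9]
opening: 0.0535
```

```bash
python3 ov.py 2 .1245 o12
```

```text
foot in pocket frame mm [-5.3  0.1  0.7] axis err 0.001
[ 0.6185 -0.153   0.1621] 0.053545756910796105 [ 0.7 -0.3 -2.9] 22.2
foot in pocket frame mm [-5.3  0.1  0.7] axis err 0.001
```

View pics/o12.png

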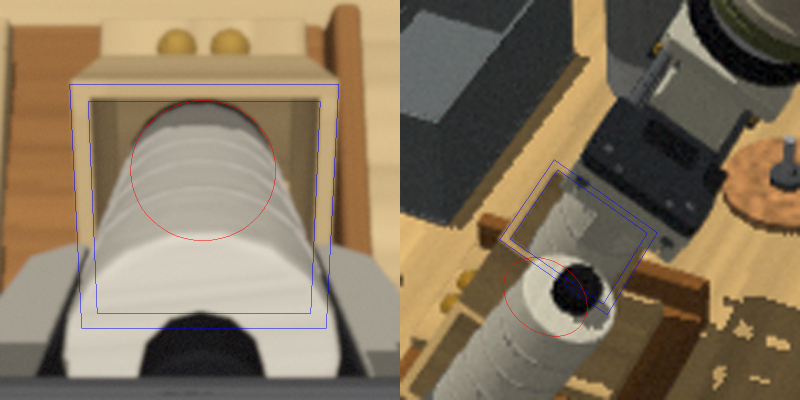

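Call:
drive_tool(
  increments=[
    [0.7,-0.02,0,-0.05,0,0,0],
    [0.7,-0.03,0,-0.07,0,0,0],
    [0.7,-0.03,0,-0.07,0,0,0],
    [0.7,-0.03,0,-0.07,0,0,0],
  ],
)

```text
t: 22.63
tool_pos: [0.6185, -0.1531, 0.1616]
orientation: [-3.049, -0.034, -0.736]
force: [-3.3, 1.2, 6.2]
opening: 0.0534
```

Call:
drive_tool(
  increments=[
    [0.7,-0.02,0,0.02,0,0,0],
    [0.7,-0.05,0,0.0,0,0,0],
    [0.7,-0.07,0,-0.01,0,0,0],
    [0.7,-0.07,0,-0.01,0,0,0],
  ],
)

```text
t: 22.97
tool_pos: [0.6169, -0.1531, 0.161]
orientation: [-3.049, -0.034, -0.737]
force: [4.8, 0.8, 3.5]
opening: 0.0536
```

Call:
drive_tool(
  increments=[
    [0.55,0,0,0,0,0,0],
    [0.3,0,0,0,0,0,0],
    [0,0,0,0,0,0,0],
    [0,0,0,0,0,0,0],
    [0,0,0,0,0,0,0],
    [0,0,0,0,0,0,0],
    [0,0,0,0,0,0,0],
  ],
  squeeze=10,
)

```text
t: 23.55
tool_pos: [0.6155, -0.1528, 0.1592]
orientation: [-3.05, -0.034, -0.731]
force: [0.4, -0.0, 0.5]
opening: 0.089
```

Call:
drive_tool(
  increments=[
    [0,-0.2,0,0.4,0,0,0],
    [0,-0.6,-0.01,1.18,0,0,0],
    [0,-1.2,-0.02,2.36,0,0,0],
    [0,-1.8,-0.04,3.53,0,0,0],
    [0,-2.5,-0.05,4.9,0,0,0],
    [0,-3.4,0.3,5.2,-0.001,0.06,0],
    [0,-4.3,1.3,5.2,-0.003,0.14,0],
    [0,-5.1,2.6,5.2,-0.005,0.24,0],
    [0,-5.8,4.0,5.0,-0.007,0.33,0],
    [0,-6.4,5.4,4.8,-0.009,0.41,0],
    [0,-6.9,6.9,4.6,-0.01,0.45,0],
    [0,-7.3,8.4,4.4,-0.0109,0.471,0],
    [0,-7.6,9.9,4.2,-0.0109,0.471,0],
    [0,-7.9,11.4,4.0,-0.0109,0.471,0],
    [0,-8.2,12.9,3.8,-0.0109,0.471,0],
    [0,-8.5,14.4,3.6,-0.0109,0.471,0],
    [0,-8.8,15.9,3.4,-0.0109,0.471,0],
    [0,-9.0,17.3,3.2,-0.0109,0.471,0],
    [0,-9.08,18.4,3.1,-0.0109,0.471,0],
    [0,-9.08,19.09,3.03,-0.0109,0.471,0],
  ],
)

```text
t: 25.22
tool_pos: [0.3875, 0.3269, 0.2358]
orientation: [-3.141, -0.038, 0.0]
force: [1.0, 0.0, -0.2]
opening: 0.0932
```

Run:
```python
from h import *
seat(2,.16,"q2")
w,s=wristT(); print(s["tool_pos"],s["orientation"],s["t"]); cv2.imwrite("pics/w13.png",w["image"][:,:,::-1])
print(proj(w,np.array([[.3886,.3245,.119],[.3886,.3245,.135]])))
```

```text
q2 (np.int64(255), np.int64(112))
q2 (np.int64(338), np.int64(134))
[0.38790394 0.32635298 0.23562445] [ 3.14128530e+00  3.97169269e-02 -5.07404979e-04] 25.3167
[[318.42956385 237.83503773]
 [318.62531911 243.94489738]]
```

View pics/q2.png

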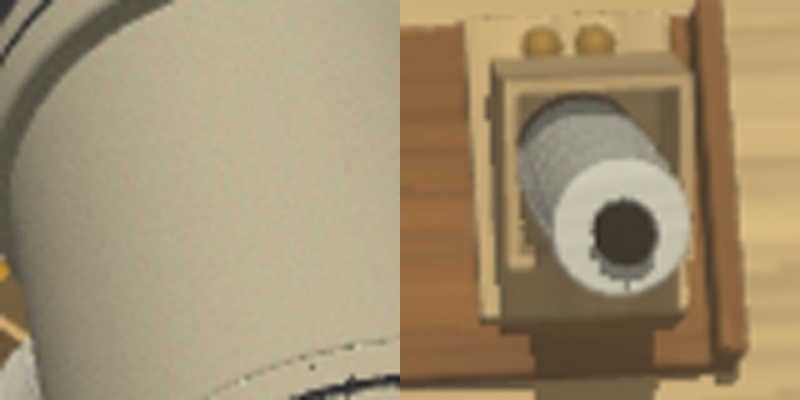

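View pics/w13.png

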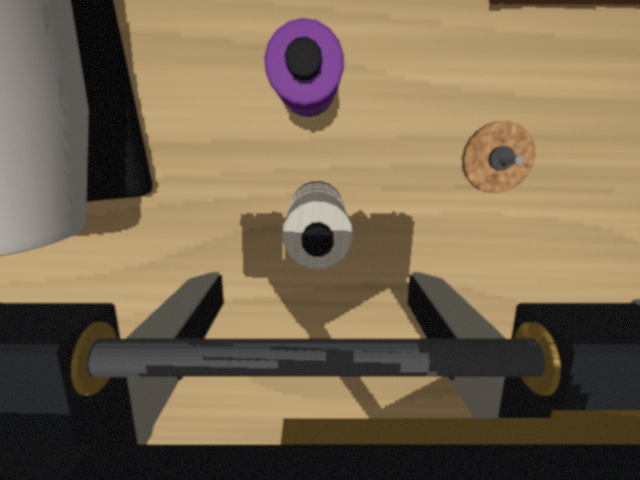

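Run:
```python
from h import *
import pickle; c=pickle.load(open("c0.pkl","rb"));tp=c["top"]
o,r=ray(tp,338+221.5/5-.4,134+227/5-.4)
for h in (.144,.146):
    t=((FL[2]+h*ZP-o)@ZP)/(r@ZP); d=o+t*r-FL[2]; print(h,d@XP*1e3,d@YV*1e3)
```

```text
0.144 -7.393966200859452 0.7350593985315881
0.146 -6.997778146622434 0.9862515400967022
```

Run:
```python
from h import *
snap("top","tp14"); snap("side","sd14")
```

```text
(no output)
```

View pics/tp14.png

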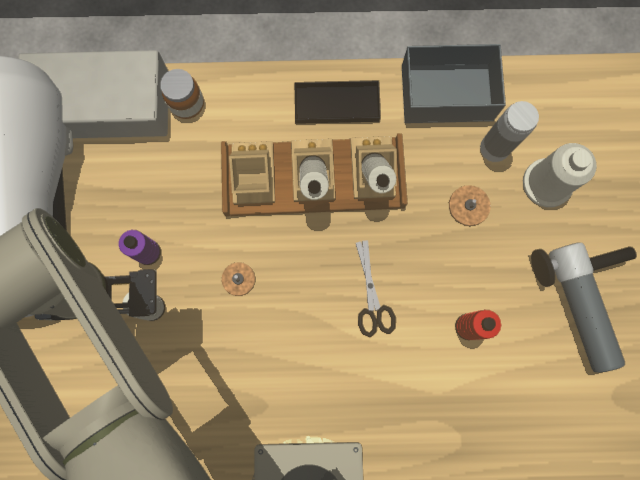

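View pics/sd14.png

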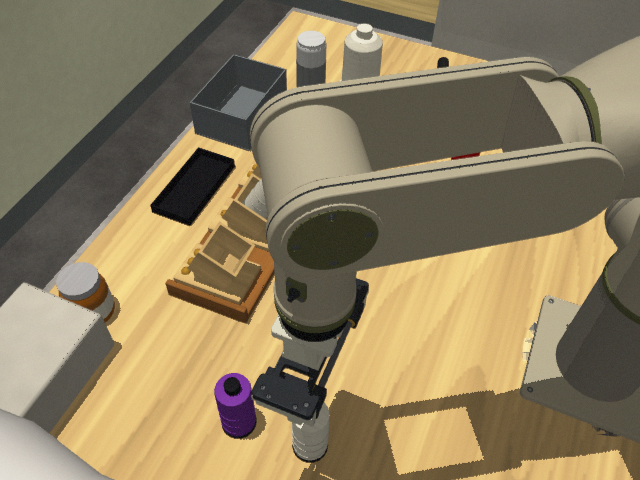

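Run:
```python
from h import *
from plant import robot
s=robot.read_state(); print(np.round(s["q"],3))
w,s=wristT()
import pickle; tp=pickle.load(open("c0.pkl","rb"))["top"]
for a,b in (((88,150),(62,200)),((45,245),(40,315)),((150,185),(70,303))):
    print(tri(ray(w,*a),ray(tp,*b)))
```

```text
[ 5.930e-01 -1.220e-01  1.756e+00 -1.000e-03  1.508e+00  2.142e+00]
(array([0.48095625, 0.28907315, 0.48986568]), np.float64(0.06380126395853643))
(array([0.37584047, 0.51452585, 0.12340174]), np.float64(0.01959128925727261))
(array([ 0.40501264,  0.51503393, -0.0367482 ]), np.float64(0.0009586774928972667))
```

Run:
```python
import cv2,numpy as np
t=cv2.imread("pics/top0.png"); w=cv2.imread("pics/w13.png"); s=cv2.imread("pics/side0.png")
a=cv2.resize(t[40:340,0:160],(320,600)); b=cv2.resize(s[260:480,0:220],(440,440)); b=np.vstack([b,np.zeros((160,440,3),np.uint8)])
cv2.imwrite("pics/obj.png",np.hstack([a,b]))
```

```text
(no output)
```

View pics/obj.png

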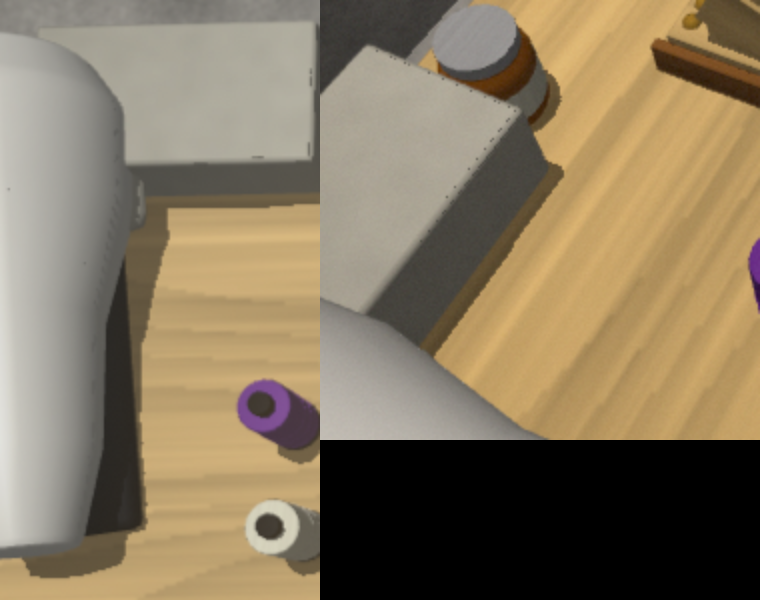

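The large object at the left is a sewing machine head. I lower halfway and check its clearance by parallax before going on.

Call:
drive_tool(
  increments=[
    [0,0.03,-0.06,-0.6,0,0,0],
    [0,0.03,-0.06,-1.2,0,0,0],
    [0,0.03,-0.06,-1.6,0,0,0],
    [0,0.03,-0.06,-1.6,0,0,0],
    [0,0.03,-0.06,-1.6,0,0,0],
  ],
)

```text
t: 25.93
tool_pos: [0.3895, 0.322, 0.1952]
orientation: [3.14, 0.033, -0.001]
force: [-0.8, 0.4, 0.6]
opening: 0.0931
```

Run:
```python
from h import *
w,s=wristT(); print(s["tool_pos"],s["force"]); cv2.imwrite("pics/w15.png",w["image"][:,:,::-1])
a=cv2.imread("pics/w13.png")[:300,:200];b=cv2.imread("pics/w15.png")[:300,:200]
cv2.imwrite("pics/cmp.png",cv2.resize(np.hstack([a,b]),(800,600)))
```

```text
[0.38950982 0.32201489 0.1952019 ] [-0.79454894  0.3818226   0.64512813]
```

View pics/cmp.png

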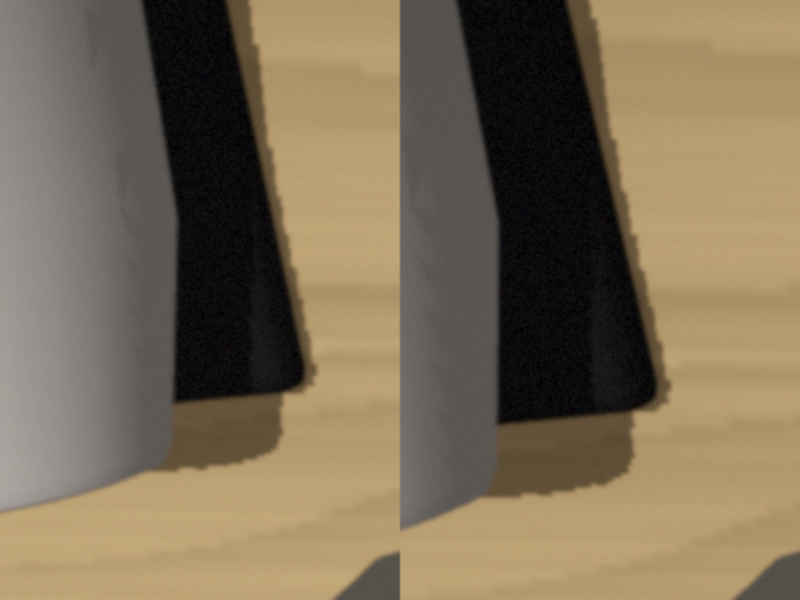

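Parallax puts the head's edge at y ≈ 0.52 (edge moved from pixel x 87 to 49), some 10 cm clear. Continuing to the grasp.

Call:
drive_tool(
  increments=[
    [0,-0.02,0.06,-1.0,0,0,0],
    [0,-0.02,0.06,-2.2,0,0,0],
    [0,-0.02,0.06,-3.2,0,0,0],
    [0,-0.02,0.06,-3.57,0,0,0],
    [0,-0.02,0.06,-3.57,0,0,0],
    [0,-0.02,0.06,-3.57,0,0,0],
    [0.7,-0.02,0.06,-3.57,0,0,0],
    [0.7,-0.02,0.06,-3.57,0,0,0],
    [0.7,-0.02,0.06,-3.57,0,0,0],
    [0.7,-0.02,0.06,-3.57,0,0,0],
    [0.7,-0.02,0.06,-3.57,0,0,0],
    [0.7,-0.02,0.06,-3.57,0,0,0],
    [0.7,-0.02,0.06,-3.57,0,0,0],
    [0.7,-0.02,0.06,-3.57,0,0,0],
    [0.7,-0.02,0.06,-3.57,0,0,0],
  ],
  squeeze=40,
)

```text
t: 27.23
tool_pos: [0.3892, 0.3244, 0.1063]
orientation: [3.141, 0.035, 0.0]
force: [0.4, -0.1, 1.4]
opening: 0.0531
```

Call:
drive_tool(
  increments=[
    [0.7,0,0,1.0,0,0,0],
    [0.7,0,0,2.3,0,0,0],
    [0.7,0,-0.1,3.6,0,0,0],
    [0.7,0,-0.6,4.8,0,0,0],
    [0.7,0.2,-1.6,5.18,0,0,0],
    [0.7,0.8,-2.8,5.18,0.001,-0.06,0],
    [0.7,1.6,-3.9,5.18,0.003,-0.14,0],
    [0.7,2.6,-4.9,5.18,0.005,-0.22,0],
    [0.7,3.6,-5.9,5.18,0.007,-0.3,0],
    [0.7,4.7,-6.9,5.18,0.009,-0.38,0],
    [0.7,5.8,-7.8,5.18,0.01,-0.44,0],
    [0.7,6.8,-8.4,5.18,0.0109,-0.471,0],
    [0.7,7.4,-8.7,5.18,0.0109,-0.471,0],
    [0.7,7.58,-8.7,5.18,0.0109,-0.471,0],
    [0.7,7.58,-8.7,5.18,0.0109,-0.471,0],
    [0.7,7.58,-8.7,5.18,0.0109,-0.471,0],
    [0.7,7.58,-8.7,5.18,0.0109,-0.471,0],
  ],
)

```text
t: 28.65
tool_pos: [0.5779, 0.1076, 0.2352]
orientation: [-3.05, -0.035, -0.73]
force: [0.0, 0.8, -1.4]
opening: 0.0532
```

```bash
python3 ov.py 3 .1063 o16
```

```text
foot in pocket frame mm [-3.2  1.8 99.8] axis err 0.001
[0.5779 0.1076 0.2352] 0.053158752328955915 [ 0.   0.8 -1.4] 28.65
foot in pocket frame mm [-3.2  1.8 99.8] axis err 0.001
```

View pics/o16.png

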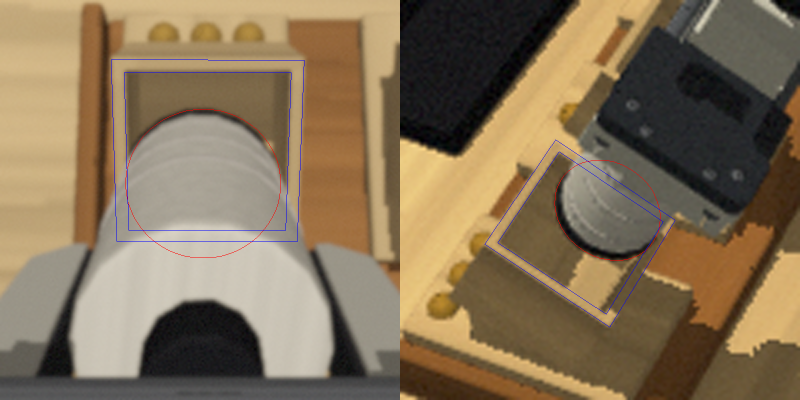

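Call:
drive_tool(
  increments=[
    [0.7,0.0,-0.03,-0.02,0,0,0],
    [0.7,0.17,-0.03,-0.38,0,0,0],
    [0.7,0.37,-0.02,-0.78,0,0,0],
    [0.7,0.57,-0.02,-1.17,0,0,0],
    [0.7,0.77,-0.01,-1.56,0,0,0],
    [0.7,0.97,-0.01,-1.96,0,0,0],
    [0.7,1.17,0,-2.35,0,0,0],
    [0.7,1.37,0,-2.74,0,0,0],
    [0.7,1.57,0.01,-3.14,0,0,0],
    [0.7,1.68,0.01,-3.36,0,0,0],
    [0.7,1.73,0.01,-3.47,0,0,0],
    [0.7,1.73,0.01,-3.47,0,0,0],
    [0.7,1.73,0.01,-3.47,0,0,0],
  ],
)

```text
t: 29.83
tool_pos: [0.6219, 0.1071, 0.1489]
orientation: [-3.05, -0.034, -0.732]
force: [-0.2, 0.6, -1.6]
opening: 0.0537
```

Call:
drive_tool(
  increments=[
    [0.7,-0.02,0,-0.06,0,0,0],
    [0.7,-0.04,0,-0.11,0,0,0],
    [0.7,-0.05,0,-0.13,0,0,0],
    [0.7,-0.05,0,-0.13,0,0,0],
  ],
)

```text
t: 30.17
tool_pos: [0.6209, 0.1072, 0.1463]
orientation: [-3.049, -0.034, -0.734]
force: [0.9, -0.4, -1.6]
opening: 0.0537
```

```bash
python3 ov.py 3 .1063 o17
```

```text
foot in pocket frame mm [-5.   0.3  1. ] axis err 0.001
[0.6209 0.1072 0.1463] 0.05368498788474292 [ 0.9 -0.4 -1.6] 30.1667
foot in pocket frame mm [-5.   0.3  1. ] axis err 0.001
```

View pics/o17.png

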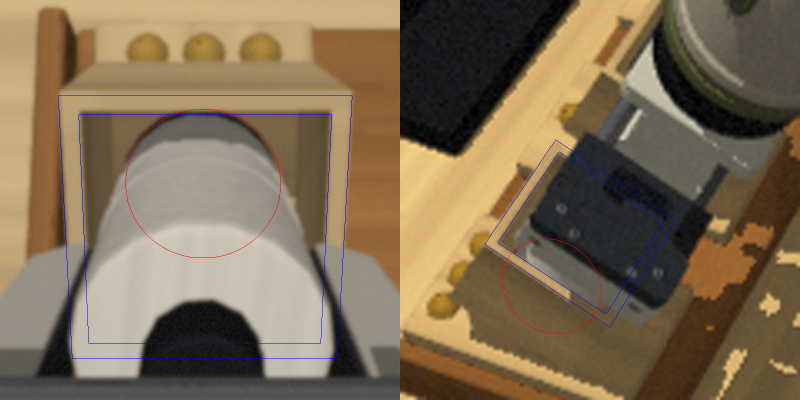

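Call:
drive_tool(
  increments=[
    [0.7,-0.03,0,-0.03,0,0,0],
    [0.7,-0.04,0,-0.06,0,0,0],
    [0.7,-0.05,0,-0.07,0,0,0],
    [0.7,-0.05,0,-0.07,0,0,0],
  ],
)

```text
t: 30.6
tool_pos: [0.6205, 0.1072, 0.1454]
orientation: [-3.048, -0.034, -0.737]
force: [2.8, 0.1, 4.8]
opening: 0.0537
```

Call:
drive_tool(
  increments=[
    [0.55,0,0,0,0,0,0],
    [0.3,0,0,0,0,0,0],
    [0,0,0,0,0,0,0],
    [0,0,0,0,0,0,0],
    [0,0,0,0,0,0,0],
    [0,0,0,0,0,0,0],
    [0,0,0,0,0,0,0],
  ],
  squeeze=10,
)

```text
t: 31.18
tool_pos: [0.619, 0.1071, 0.1434]
orientation: [-3.05, -0.034, -0.731]
force: [-0.2, 0.2, -0.3]
opening: 0.0888
```

Call:
drive_tool(
  increments=[
    [0,-0.2,0,0.4,0,0,0],
    [0,-0.6,-0.01,1.18,0,0,0],
    [0,-1.2,-0.02,2.36,0,0,0],
    [0,-1.8,-0.04,3.53,0,0,0],
    [0,-2.5,-0.05,4.9,0,0,0],
    [0,-3.5,-0.8,5.5,-0.001,0.06,0],
    [0,-4.6,-1.9,6.0,-0.003,0.14,0],
    [0,-5.6,-3.2,6.0,-0.005,0.24,0],
    [0,-6.3,-4.6,6.0,-0.007,0.33,0],
    [0,-6.9,-6.0,6.0,-0.009,0.41,0],
    [0,-7.4,-7.5,6.0,-0.01,0.45,0],
    [0,-7.8,-9.0,6.0,-0.0109,0.471,0],
    [0,-8.2,-10.5,6.0,-0.0109,0.471,0],
    [0,-8.6,-12.0,6.0,-0.0109,0.471,0],
    [0,-9.0,-13.5,6.0,-0.0109,0.471,0],
    [0,-9.4,-15.0,6.0,-0.0109,0.471,0],
    [0,-9.8,-16.5,6.0,-0.0109,0.471,0],
    [0,-10.2,-18.0,6.0,-0.0109,0.471,0],
    [0,-10.2,-18.0,6.0,-0.0109,0.471,0],
    [0,-10.2,-18.0,6.0,-0.0109,0.471,0],
  ],
)

```text
t: 32.85
tool_pos: [0.3633, -0.3444, 0.2933]
orientation: [-3.141, -0.029, 0.001]
force: [0.4, -0.0, 0.2]
opening: 0.0926
```

Run:
```python
from h import *
seat(3,.135,"q3"); seat(2,.16,"q2b"); seat(1,.185,"q1b"); snap("top","tpf"); snap("side","sdf")
from plant import robot; s=robot.read_state(); print(s["tool_pos"],s["force"],s["t"],s["opening"])
a=cv2.imread("pics/q3.png");b=cv2.imread("pics/q2b.png");
cv2.imwrite("pics/qa.png",np.vstack([cv2.resize(a,(600,300)),cv2.resize(b,(600,300))]))
```

```text
q3 (np.int64(192), np.int64(210))
q3 (np.int64(208), np.int64(138))
q2b (np.int64(255), np.int64(112))
q2b (np.int64(338), np.int64(134))
q1b (np.int64(229), np.int64(153))
q1b (np.int64(273), np.int64(138))
[ 0.36486709 -0.34207028  0.29411511] [-0.14815591  0.34495896  0.54942957] 33.25 0.09322640873081828
```

View pics/sdf.png

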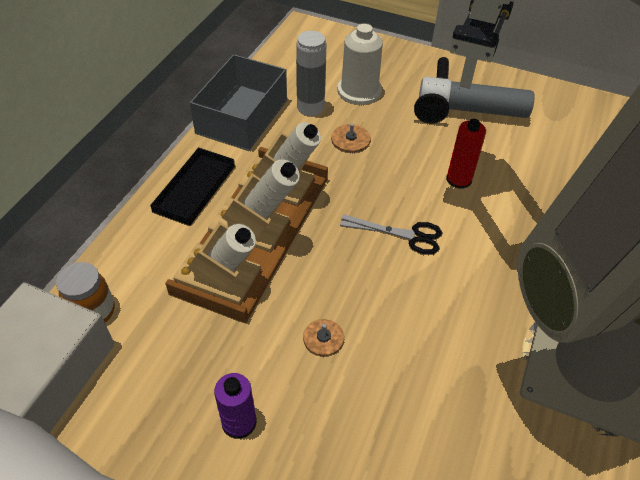

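View pics/qa.png

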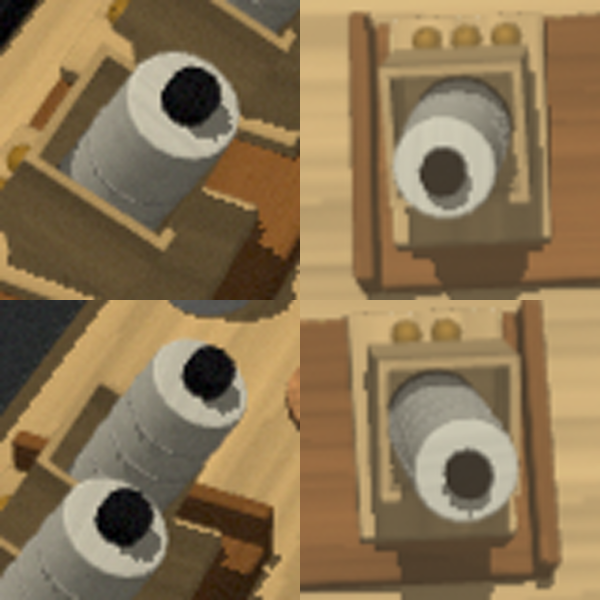

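View pics/tpf.png

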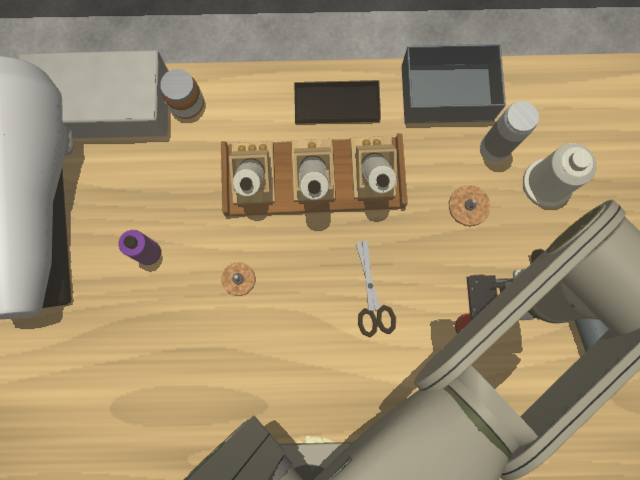

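Run:
```python
from h import *
import pickle; c=pickle.load(open("c0.pkl","rb"));sd,tp=c["side"],c["top"]
for k,H,a,b,oa,ob in ((3,.135,(183.5,105),(145.5,166),(192,210),(208,138)),(2,.16,(198.5,84),(164.5,169.5),(255,112),(338,134))):
    a=np.array(oa)+np.array(a)/3.75-.4;b=np.array(ob)+np.array(b)/3.75-.4
    P,e=tri(ray(sd,*a),ray(tp,*b)); d=P-FL[k]; h=(H-.016)*1e3
    q=np.array([d@XP,d@ZP])*1e3
    v=np.array([-33,65])-q; L=np.hypot(*v); lean=np.arcsin(min(1,27/L))-np.arctan2(-v[0],-v[1])
    print(k,"err",round(e*1e3,1),"xz",q.round(1),"y",round(d@YV*1e3,1),"lean",lean.round(3),"foot x",(q[0]+h*np.sin(lean)).round(1),"z",(q[1]-h*np.cos(lean)).round(1))
a=cv2.imread("pics/top0.png").astype(int);b=cv2.imread("pics/tpf.png").astype(int)
d=(np.abs(a-b).max(2)>60); 
for n,(x,y,w) in dict(discA=(215,255,45),discB=(445,180,50),sciss=(350,238,50),purple=(115,225,48)).items(): print(n,d[y:y+w,x:x+w].sum())
```

```text
3 err 0.3 xz [ -6.6 117. ] y 0.2 lean 0.011 foot x -5.3 z -2.0
2 err 0.7 xz [ -6.9 142.4] y 1.4 lean 0.012 foot x -5.2 z -1.6
discA 0
discB 0
sciss 0
purple 0
```

All three are seated flush and upright in their pockets, and the bystanders have not moved. Handing in.

```bash
python3 -c "
from plant import robot
print(robot.close_job())"
```

```text
the job is handed in; nothing more can be done
None
```

All three spools are in their pockets, neck outward: tall in pocket one, then mid in two, then short in three. I handed the job in at about 33 s; no verdict was reported.

**One correction:** my first placing of the tall spool leaned about 0.19 rad by my measurement, too close to the 0.2 limit. I had already closed on the mid spool but not lifted it, so I let go, reseated the tall one with its foot against the near wall, and used the same near-wall seating for the other two.

**Last checks on the spools:**

| Spool | Lean (rad) | Foot off pocket centre (mm) |
|---|---|---|
| Tall | about 0.02 | about 4.5 |
| Mid | about 0.01 | about 5 |
| Short | about 0.01 | about 5 |

- **Foot height:** the numbers came out about 2 mm below the pocket floor. This is a small measuring disagreement; the contact forces felt while seating the mid and short spools suggest their feet are on the floor. The tall one showed only near-wall contact, so for it I rely on the images.
- **Tall spool:** I measured its final seat just after reseating it, not again at the end. It showed no visible change in the final pictures.
- **Other things:** both discs and the purple spool show no change in the top view, nor does the upper part of the scissors. The red spool still stands in its place. The gripper is open and clear of everything.

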